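# Dust cased tapes on the extraction bench and tip them into their box

### The arm

A 6-joint arm with a two-finger parallel gripper is mounted at the origin on the work surface. World frame = base frame: x ahead of the robot, y to its left, z up, the work surface at z = 0. Lengths are in m, angles in degrees, forces in N, time in s.
With the tool pointing down it reaches from about 0.35 to 0.875 m from the base axis. Payload 4.2 kg.
Tool frame: the origin (TCP) lies between the finger pads; the fingertips stand 11 mm ahead of it and the grasp point (between the pads) lies 8 mm behind it; z points along the fingers, y is the direction in which the jaws open and shut (so a half turn about z gives the same grasp; the last joint's range is limited). The gripper opens to 87 mm and grips with 3 to 60 N. Pads are 19 mm wide; open, the fingers measure 117 mm over their backs; the gripper's body (75 mm by 190 mm) begins 51 mm behind the grasp point.
Start: joints at [92.051, 22.042, 0.453, 0, -68.411, -14.817], TCP at [0.138, 0.61, 0.234] pointing down, gripper open.
Joint ranges: [-179.83, 179.83], [-69.29, 118.12], [-61.27, 80.66], [-181.25, 117.63], [-171.15, -9.14], [-177.46, 177.46]. Speed limits (degrees/s): [159.86, 159.86, 180, 180, 180, 180].

### API

Orientations are given as a 3x3 rotation matrix whose columns are the frame's x, y, z axes.
In Python, from station import sense, capture, get_calibration, finish_job, search_frame, cut_out gives the robot as it stands.
- The arm moves only by the tool arm_command, never from a script. Its argument "rows" is a list of rows, each an object with "fingers": the opening in per cent of the stroke, from 0 (shut) to 100 (fully open); "travel": the shift along the tool's x, y, z in cm, a list of three; "roll": the turn about the tool's z in degrees. A call has 1 to 10 rows; each row is the pose to reach, as a shift and turn from the pose commanded when the call began, along the tool's axes at that moment; what a row does not reach only later rows make up. A row lasts 1/10 s, in which the tool goes at most 50 mm and 8.59 degrees, less where a joint would pass 70% of its speed; a pose out of reach is approached as far as the arm can. A call with a gripper value outside its range is refused whole. The fingers move at their own pace and stop on an object; the grip force is fixed at half the most. Time passes only in rows, so rows that repeat a pose let the fingers close. It gives the time, the measured TCP pose, the force and the opening at its end, in the units of the state.
- sense(): the state, without advancing time (a new reading comes with each control period).
- capture(name): name is "scene" or "side" or "wrist"; returns (picture, depth): 420x560x3 uint8, red, green, blue; 420x560 float32, m along the optical axis (not along the pixel's ray), 0 where there is no reading.
- get_calibration(name): a dict with "fov_y" (degrees; the focal length in pixels is half the picture's height over the tangent of half this angle, whatever the lens; pixels are square), "cx", "cy" (the principal point, pixels), "origin" and "attitude" of the camera in the world; the wrist camera has in their place "mount" (4x4, takes a point from camera to tool coordinates, whose origin is the TCP and whose axes are the flange's). Camera axes: x right, y down, z forward; pixel columns grow to the right and rows downward; lengths in m; the calibration is good to about 2 mm. A picture is of the moment at which its call begins: read the wrist's pose just before it. get_calibration takes no time and is no camera call.
- finish_job(): hands the job in, once; it reports no verdict.
Trained networks look in the newest picture that a camera, given by its name, has taken for a name from the list of things; names that differ only in an ending like _2 or _b are one class to them, and where a whole thing is asked for, a point or a joint stands for the part that bears it (a point fixed in the world has none). Each returns a list of dicts, best first, with "p" (0 to 1); they miss things now and then, are a little off and sometimes report something else, mostly with a low value. They report only what shows in the picture. A call takes as long as a camera call. They do not tell look-alikes from the thing itself.
- search_frame(camera, label): "position" ([x, y, z] in m, in world coordinates, good to about 4 mm: the middle of the surface that is visible of it).
- cut_out(camera, label): "mask" (420x560 bool, what is visible of it).
The state is a dict: "time_s": time; "joints": joint angles; "joint_velocities": joint speeds; "effort": joint torques, N m; "tcp_pos": TCP position; "ee_rot": TCP orientation; "wrist_force": force on the tool from outside, world axes, zero at the start; "moment": the same for the moment, N m; "gripper_width": opening from 0.0 (shut) to 1.0 (fully open).
Only numpy, scipy, OpenCV 4.12 (cv2) and the standard library are available. Lean on these libraries where they do the work, as an engineer would, in place of code of your own. Each camera call takes 0.05 s, during which the arm holds its last target. There are 200 camera calls.

### The job

Push the empty cardboard box up snug against the dusting unit, square and centred under the tray's outlet, and lay every cased tape flat and side by side in the tray with its end gate up. Guide the damper lever along its zigzag slot from shut to the full-suction end, leave it drawing there for a good three seconds, and bring it back to shut. Only then lower the end gate flat and tip the tray up so that all the tapes slide out over the gate into the box; finish with the tray level again, the end gate up, the damper shut, every tape in the box where it stands and the things round about left alone.

Things in the scene. Friction and masses are not known exactly. Their poses are not given: they have to be found in the camera images.
- unit: the grey dust-extraction bench unit, fixed. Origin: on the table under the centre of its plenum (200 x 200 mm, top 113 mm up). Its y axis points from the tray's outlet to the tray's bar and the damper, x away from the robot; all unit coordinates below (mm) are in this frame. The damper housing (120 x 100 mm, 132 mm high, slotted steel top) is centred at x 80, y 200. The hose is only seen
- spot (a point): the point on the table (unit 0, -195, 0) where the box's origin lies when the box touches the plenum's outlet side (face at y -100) and is centred under the outlet. Axes as the unit's. The box is right within 15 mm sideways (x), 15 mm of gap and 0.1 rad of square
- box: open-topped cardboard storage box, 236 mm (its x) x 190 mm (its y) x 50 mm high, walls 4 mm, 0.3 kg, loose and empty. Origin: centre of its underside. It has to be pushed some 10 to 22 cm and squared up; its yaw reads near the unit's yaw when square (its long side along the unit's x)
- tape1: black cased tape cassette, a flat slab 80 mm (its x) x 56 mm (its y) x 15 mm, about 70 g, with a white label on top. Origin: centre of its underside (the face without the label; either face may lie up in the tray). Two to four tapes are present, lying flat on the table beyond the box and the unit; an absent one reads None from the start
- tape2: black cased tape cassette, a flat slab 80 mm (its x) x 56 mm (its y) x 15 mm, about 70 g, with a white label on top. Origin: centre of its underside (the face without the label; either face may lie up in the tray). Two to four tapes are present, lying flat on the table beyond the box and the unit; an absent one reads None from the start
- tape3: black cased tape cassette, a flat slab 80 mm (its x) x 56 mm (its y) x 15 mm, about 70 g, with a white label on top. Origin: centre of its underside (the face without the label; either face may lie up in the tray). Two to four tapes are present, lying flat on the table beyond the box and the unit; an absent one reads None from the start
- tape4: black cased tape cassette, a flat slab 80 mm (its x) x 56 mm (its y) x 15 mm, about 70 g, with a white label on top. Origin: centre of its underside (the face without the label; either face may lie up in the tray). Two to four tapes are present, lying flat on the table beyond the box and the unit; an absent one reads None from the start
- tray_floor (a point): centre of the tray's inner floor (moves with the tray). Level, it is at unit (0, 0, 119). Inside, the tray is 190 mm (x) x 186 mm (y); side walls and handle-end wall stand 40 mm above the floor, and at the -y end is the end gate. It takes four tapes lying 2 x 2 with their long sides along x (centres x +-46 mm, y +36 and -46 mm from this point), none on top of another
- tray_bar (a point): middle of the tray's lifting bar: round, 12 mm thick, 130 mm long along the unit's x, 45 mm clear of the end wall and held at its two ends; level, at unit (0, 138, 145). Take it up to 45 mm either side of the middle; the side at -x keeps clear of the damper lever. It is pinched from above with the fingers closing along the unit's y, and turns in the fingers as the tray tips
- tray (a joint): tilt of the tray in rad, 0 level to 0.95 stop. Its hinge line runs along x under the outlet lip, at unit y -95, z 115; the bar end rises. It weighs 0.6 kg and sinks back by itself. The tapes begin to slide at about 0.45 to 0.63 rad; 0.85 or more empties it
- endgate (a joint): the end gate at the tray's outlet: 0 upright (shut), 1.57 lowered flat outwards in line with the tray's floor, where it stops. Steel plate 198 x 60 mm hinged on its lower edge along x at (level) unit y -97, z 119; a stiff hinge (about 3 N at the lug) keeps it where it is left
- lug (a point): middle of the end gate's lug, a black round stub 14 mm thick and 30 mm long sticking out along +x from the gate's end, 48 mm above the gate's hinge line; with the gate up at unit (114, -99, 167), lowered at (114, -145, 117). It is free on all other sides and can be pinched from above, fingers closing along the unit's y, and led round the hinge
- knob (a point): centre of the black ball knob (32 mm) on the damper lever. The lever pivots at unit (80, 200, 30), the ball 170 mm along it. With fore-and-aft lean a = damper - 0.33 and side lean b = swivel + 0.133 the ball is at pivot + 170 x (sin a cos b, -sin b, cos a cos b) mm. Pinch it from above
- damper (a joint): fore-and-aft swing of the damper lever in rad: 0 shut (leaning to the robot), 0.33 upright (half), 0.66 full suction (leaning away); the ends of the slot stop it near -0.04 and 0.70. Stiff: it stays where it is left. Shut counts below 0.12, full above 0.55, in the slots, that is with swivel near 0
- swivel (a joint): sideways swing of the same lever, rad: 0 in the lane of the shut and full slots (-y side), -0.266 in the half lane (+y side); a weak spring draws it towards 0. The top plate (z 128) has one zigzag slot, 14 mm wide for the 8 mm lever: from shut along to damper 0.20, across to swivel -0.266, along to damper 0.46, across back to swivel 0, along to full. Elsewhere the plate blocks it
- archive_box: bystander: closed archive box, 206 x 136 x 87 mm, on the table at the right; leave it alone
- brush: bystander: wooden dusting brush lying beyond the unit on the left; leave it alone
- pot: bystander: white ceramic cup, 76 mm wide, 95 mm high, beyond the unit on the left; leave it alone
There are look-alikes about, which are no part of the job. Leave any orange, purple or red look-alike of the tape4 alone.

How it is judged:
By the outcome, as a careful person would: the job done as asked, in the order asked, and still so for the second after the job is handed in, with the robot touching nothing.
Of tape1, tape2, tape3, tape4 only 2 to 4 are there at a start; the rules pass over those that are not, and their reading is None.
At some moment in a run one of tape1, tape2, tape3, tape4, box may be knocked a few centimetres aside while the robot is not near it.
Once in a run the grip may slacken for a moment while it holds something.
It also fails if it takes over 210 s, if anything falls off the work surface, if the arm or the gripper's body presses on something with over 40 N, if the wrist force passes 120 N, or if a joint passes its speed limit or range.

## Working session

There is one attempt and no reset: what is moved stays moved. The work goes in short steps, Python scripts to look and compute and a tool call to move; the robot and the scene stay as the last step left them, time stands still between calls to the robot, and variables do not carry over. Pictures are saved under pics/ and viewed, about 12 in all and at most 16, crops included, and the job is handed in when it is done.

Besides the shell and the picture viewer there is one more tool, called after "Call:" by a JSON object that holds its "op" and its "data", one argument or row to a line. arm_command: Moves the arm, as the interface text tells. Its arguments: {"type":"object","properties":{"rows":{"type":"array","items":{"type":"object","properties":{"fingers":{"type":"number"},"travel":{"type":"array","items":{"type":"number"}},"roll":{"type":"number"}}}}},"required":["rows"]}

```bash
ls; mkdir -p pics; cat > h.py <<'E'
import numpy as np, cv2
from station import *
def save(n,f):
    p,d=capture(n); cv2.imwrite('pics/'+f,p[:,:,::-1]); return p,d
def cam(n):
    c=get_calibration(n); f=210/np.tan(np.radians(c['fov_y'])/2)
    if n=='wrist':
        s=sense(); T=np.eye(4);T[:3,:3]=np.array(s['ee_rot']);T[:3,3]=s['tcp_pos']; M=T@np.array(c['mount']); return f,c['cx'],c['cy'],M[:3,:3],M[:3,3]
    return f,c['cx'],c['cy'],np.array(c['attitude']),np.array(c['origin'])
def cloud(n,d):
    f,cx,cy,R,o=cam(n); v,u=np.mgrid[:420,:560]
    P=np.stack([(u-cx)/f*d,(v-cy)/f*d,d],-1)
    return P@R.T+o
def proj(n,p):
    f,cx,cy,R,o=cam(n); q=R.T@(np.array(p)-o); return q[0]/q[2]*f+cx,q[1]/q[2]*f+cy
E
python3 - <<'E'
from h import *
np.set_printoptions(precision=3,suppress=True)
s=sense();print(s)
for n in('scene','side'):
    c=get_calibration(n);print(n,c)
    save(n,n+'0.png')
    for l in ['unit','box','tape1','tray_floor','tray_bar','lug','knob','archive_box','brush','pot']:
        print(l,[(np.round(r['position'],3).tolist(),round(r['p'],2)) for r in search_frame(n,l)])
print(get_calibration('wrist'))
E
```

```text
pics
{'time_s': 0.0, 'joints': array([ 92.052,  22.09 ,   0.38 ,  -0.029, -68.41 , -14.816]), 'joint_velocities': array([-0.023,  0.01 ,  0.017, -0.004,  0.001,  0.102]), 'effort': array([  0.   , -39.066,  18.74 ,   4.22 ,   0.011,  -0.   ]), 'tcp_pos': array([0.138, 0.609, 0.232]), 'ee_rot': array([[ 0.975, -0.221, -0.   ],
       [-0.221, -0.975, -0.002],
       [ 0.   ,  0.002, -1.   ]]), 'wrist_force': array([ 0.201, -1.089, -0.204]), 'moment': array([ 0.024, -0.015,  0.01 ]), 'gripper_width': 0.9998927292996415}
scene {'fov_y': 45.98854024319034, 'cx': 279.45318278275784, 'cy': 208.7369994829084, 'origin': array([1.184, 0.698, 0.802]), 'attitude': array([[-0.784,  0.379, -0.491],
       [ 0.62 ,  0.449, -0.643],
       [-0.023, -0.809, -0.587]])}
unit [([0.539, 0.283, 0.108], 0.93), ([0.461, 0.144, 0.132], 0.55)]
box [([0.424, -0.261, 0.016], 0.71), ([0.688, 0.019, 0.016], 0.25)]
tape1 [([0.743, -0.209, 0.016], 0.95), ([0.689, -0.087, 0.012], 0.85), ([0.679, 0.136, 0.019], 0.79), ([0.816, 0.033, 0.012], 0.74), ([0.687, 0.017, 0.015], 0.7), ([0.844, -0.115, 0.014], 0.56), ([0.54
[... 816 characters left out ...]
138, 0.016], 0.83), ([0.806, 0.031, 0.015], 0.81), ([0.68, 0.021, 0.017], 0.8), ([0.736, -0.21, 0.013], 0.58)]
tray_floor [([0.458, 0.133, 0.124], 0.68), ([0.499, 0.246, 0.12], 0.16)]
tray_bar [([0.462, 0.133, 0.121], 0.79)]
lug [([0.475, 0.05, 0.147], 0.61)]
knob [([0.496, 0.337, 0.192], 0.81), ([0.47, 0.048, 0.152], 0.73)]
archive_box [([0.678, -0.365, 0.085], 0.92)]
brush [([0.739, 0.237, 0.017], 0.73)]
pot [([0.708, 0.362, 0.065], 0.76)]
{'fov_y': 71.83275038477872, 'cx': 276.5531207908205, 'cy': 208.28454346754447, 'mount': array([[-0.   , -0.956, -0.292,  0.081],
       [ 1.   , -0.   , -0.   , -0.   ],
       [ 0.   , -0.292,  0.956, -0.152],
       [ 0.   ,  0.   ,  0.   ,  1.   ]])}
```

```bash
python3 -c "
import cv2,numpy as np
a=cv2.imread('pics/scene0.png');b=cv2.imread('pics/side0.png')
cv2.imwrite('pics/ab.png',cv2.resize(np.vstack([a,b]),(800,1200))[:1200]) if 0 else None"
```

```text
(no output)
```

View pics/scene0.png

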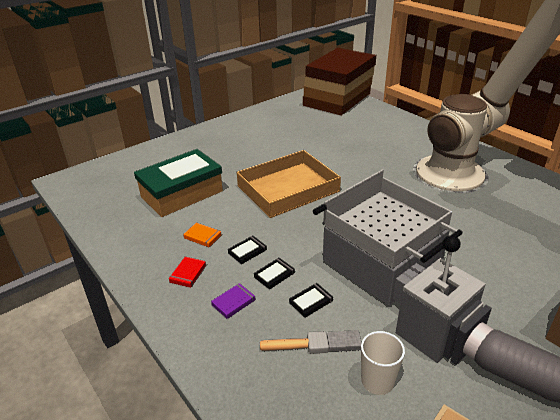

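View pics/side0.png

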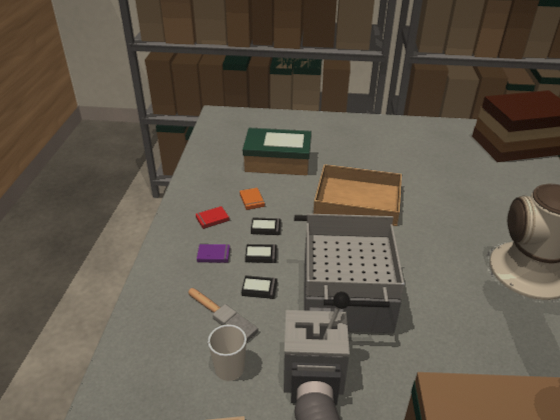

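```bash
cat >> h.py <<'E'
from scipy.optimize import least_squares
def rect(P):
    (c,(w,h),a)=cv2.minAreaRect((P[:,:2]*1000).astype(np.float32))
    return np.round(c,1),round(w,1),round(h,1),round(a,1)
def sel(P,z0,z1,x0,x1,y0,y1):
    P=P.reshape(-1,3); return P[(P[:,2]>z0)&(P[:,2]<z1)&(P[:,0]>x0)&(P[:,0]<x1)&(P[:,1]>y0)&(P[:,1]<y1)]
def tapes(n,d,label='tape1'):
    C=cloud(n,d)
    for r in cut_out(n,label):
        m=cv2.erode(r['mask'].astype(np.uint8),np.ones((3,3)))>0
        m&=d>0
        if m.sum()<30: continue
        P=C[m]; zt=np.median(P[:,2]); P=P[abs(P[:,2]-zt)<.006]
        if len(P)>20: print(n,label,round(r['p'],2),'z',round(zt*1000),rect(P))
E
python3 - <<'E'
from h import *
A=[]
for n in('scene','side'):
    p,d=capture(n); C=cloud(n,d); C[d==0]=9
    H=sel(C,.126,.137,.40,.66,.2,.45)
    print(n,'table z',np.median(sel(C,-.02,.02,.6,.66,.04,.1)[:,2]))
    print('housing',len(H),rect(H))
    W=sel(C,.149,.164,.3,.6,.0,.27); print('walltop',len(W),rect(W))
    F=sel(C,.114,.124,.3,.6,.0,.27); print('floor',len(F),rect(F))
    B=sel(C,.035,.06,.25,.58,-.42,-.1); print('box',len(B),rect(B))
    tapes(n,d)
E
```

```text
scene table z -0.0006640218528429775
housing 2522 (array([515.5, 317.7]), 220.1, 168.5, 70.8)
walltop 1238 (array([479.3, 158.9]), 234.5, 220.6, 1.5)
floor 3445 (array([467.9, 148.4]), 201.8, 201.5, 2.9)
box 986 (array([ 429.4, -246.6]), 199.2, 241.9, 83.4)
scene tape1 0.95 z 14 (array([678.1, 136.6]), 54.6, 75.2, 88.5)
scene tape1 0.93 z 14 (array([810.4,  30.4]), 76.8, 54.5, 3.8)
scene tape1 0.78 z 14 (array([687.3,  18.1]), 77.0, 56.3, 2.7)
scene tape1 0.66 z 14 (array([ 741.7, -209. ]), 55.2, 74.8, 19.2)
scene tape1 0.61 z 14 (array([ 839.3, -113.2]), 78.3, 52.0, 33.8)
scene tape1 0.59 z 14 (array([687.8, -89.7]), 77.5, 54.0, 1.4)
scene tape1 0.4 z 17 (array([755.5, 223.5]), 42.0, 193.9, 53.9)
side table z 0.001344143295871958
housing 2651 (array([497.4, 321. ]), 200.9, 161.1, 3.5)
walltop 1253 (array([477.2, 159.2]), 221.0, 229.0, 3.1)
floor 4151 (array([467. , 147.1]), 197.8, 204.3, 3.0)
box 983 (array([ 429.8, -249.5]), 201.6, 236.0, 83.2)
side tape1 0.97 z 17 (array([ 739.3, -212.3]), 50.5, 79.9, 20.2)
side tape1 0.9 z 17 (array([ 837.9, -116.5]), 75.0, 56.6, 34.3)
side tape1 0.86 z 16 (array([674.1, 132.6]), 60.2, 75.2, 89.4)
side tape1 0.84 z 16 (array([684.1, -93.4]), 73.8, 58.0, 2.1)
side tape1 0.73 z 16 (array([684.6,  14.6]), 73.0, 57.8, 3.5)
side tape1 0.7 z 16 (array([806.4,  26.6]), 77.0, 56.8, 3.2)
```

Call:
{"op": "arm_command", "data": {
  "rows": [
    {"fingers":100,"travel":[29,35,-14.5],"roll":0},
    {"fingers":100,"travel":[29,35,-14.5],"roll":0},
    {"fingers":100,"travel":[29,35,-14.5],"roll":0},
    {"fingers":100,"travel":[29,35,-14.5],"roll":0},
    {"fingers":100,"travel":[29,35,-14.5],"roll":0},
    {"fingers":100,"travel":[29,35,-14.5],"roll":0},
    {"fingers":100,"travel":[29,35,-14.5],"roll":0},
    {"fingers":100,"travel":[29,35,-14.5],"roll":0},
    {"fingers":100,"travel":[29,35,-14.5],"roll":0},
    {"fingers":100,"travel":[29,35,-14.5],"roll":0}
  ]
}}

```text
time_s: 2.3
tcp_pos: [0.3443, 0.2015, 0.3805]
ee_rot: [[0.975, -0.223, 0.003], [-0.223, -0.975, 0.002], [0.002, -0.003, -1.0]]
wrist_force: [0.2, 1.1, -0.1]
gripper_width: 1.002
```

Call:
{"op": "arm_command", "data": {
  "rows": [
    {"fingers":100,"travel":[15,17.5,-7.5],"roll":-15.8},
    {"fingers":100,"travel":[15,17.5,-7.5],"roll":-15.8},
    {"fingers":100,"travel":[15,17.5,-7.5],"roll":-15.8},
    {"fingers":100,"travel":[15,17.5,-7.5],"roll":-15.8},
    {"fingers":100,"travel":[15,17.5,-7.5],"roll":-15.8},
    {"fingers":100,"travel":[15,17.5,-7.5],"roll":-15.8},
    {"fingers":100,"travel":[15,17.5,-7.5],"roll":-15.8},
    {"fingers":100,"travel":[15,17.5,-7.5],"roll":-15.8}
  ]
}}

```text
time_s: 3.1
tcp_pos: [0.4508, 0.0007, 0.453]
ee_rot: [[0.999, 0.053, -0.001], [0.053, -0.999, 0.0], [-0.001, -0.0, -1.0]]
wrist_force: [-0.1, 0.3, 0.6]
gripper_width: 1.001
```

```bash
python3 - <<'E'
from h import *
s=sense();print(s['time_s'],s['tcp_pos'],s['ee_rot'])
p,d=save('wrist','w1.png'); C=cloud('wrist',d); C[d==0]=9
print('table z',np.median(sel(C,-.02,.02,.6,.66,.04,.1)[:,2]))
for nm,a in dict(housing=(.126,.137,.40,.66,.24,.45),wall=(.149,.164,.3,.6,.0,.27),floor=(.114,.124,.3,.6,.0,.27),box=(.04,.06,.25,.58,-.42,-.1)).items():
    H=sel(C,*a); print(nm,len(H),rect(H) if len(H) else 0)
tapes('wrist',d)
for l in ['tray_floor','tray_bar','lug','knob','box']:
    print(l,[(np.round(r['position'],3).tolist(),round(r['p'],2)) for r in search_frame('wrist',l)])
E
```

```text
3.1 [0.45077133 0.00065391 0.4530101 ] [[ 9.98598352e-01  5.29173367e-02 -1.04295463e-03]
 [ 5.29177181e-02 -9.98598818e-01  3.41518572e-04]
 [-1.02342101e-03 -3.96230663e-04 -9.99999398e-01]]
table z 0.0007243845949903571
housing 4593 (array([527.5, 322.7]), 138.2, 160.9, 2.7)
wall 1950 (array([464.8, 160.1]), 198.4, 225.7, 3.0)
floor 13166 (array([465.9, 142.5]), 197.1, 196.6, 3.0)
box 1557 (array([ 429.2, -248.9]), 191.5, 236.2, 83.2)
wrist tape1 0.95 z 16 (array([672.6, 131.4]), 54.2, 77.5, 88.6)
wrist tape1 0.92 z 16 (array([682.3,  15.1]), 77.8, 54.2, 3.8)
wrist tape1 0.74 z 16 (array([ 733.4, -216.4]), 44.8, 77.6, 21.7)
wrist tape1 0.73 z 16 (array([683.1, -94.2]), 77.9, 54.9, 2.6)
tray_floor [([0.472, 0.158, 0.125], 0.58)]
tray_bar [([0.468, 0.157, 0.119], 0.87), ([0.502, 0.049, 0.17], 0.57)]
lug [([0.499, 0.05, 0.17], 0.7), ([0.49, 0.319, 0.202], 0.53)]
knob [([0.492, 0.317, 0.203], 0.71)]
box [([0.432, -0.26, -0.001], 0.65)]
```

View pics/w1.png

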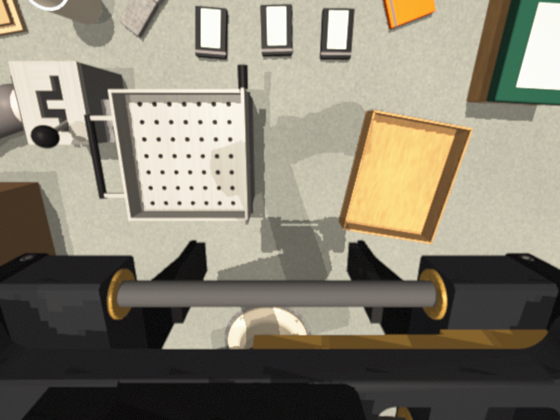

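```bash
cat >> h.py <<'E'
def U(P,c,yaw):
    a=np.radians(yaw);R=np.array([[np.cos(a),-np.sin(a)],[np.sin(a),np.cos(a)]])
    Q=P.copy().reshape(-1,3);Q[:,:2]=(Q[:,:2]-c)@R; return Q*1000
E
python3 - <<'E'
from h import *
for n in ['wrist','scene','side']:
    p,d=capture(n); C=cloud(n,d); C[d==0]=9
    for yaw in(3,):
        Q=U(C,[.465,.147],yaw)
        f=lambda m:(np.percentile(Q[m],[1,50,99],axis=0).round(1).tolist(),m.sum())
        x,y,z=Q.T
        print(n,'gate',f((z>166)&(z<182)&(abs(x)<98)&(abs(y+97)<12)))
        print('lug',f((z>160)&(z<180)&(x>103)&(x<140)&(abs(y+97)<20)))
        print('wall',f((z>155)&(z<163)&(abs(x)<120)&(y>-85)&(y<110)))
        print('endwall',f((z>155)&(z<163)&(abs(x)<80)&(y>70)&(y<120)))
        print('bar',f((z>140)&(z<155)&(abs(x)<50)&(y>115)&(y<160)))
        print('housing',f((z>129)&(z<136)&(y>140)&(y<270)&(x>0)&(x<160)))
        print('ball',f((z>165)&(z<225)&(y>140)&(y<230)&(x>-60)&(x<140)))
        for lo,hi in((-90,-40),(40,90)):
            m=(z>155)&(z<163)&(y>-85)&(y<80)&(x>lo-20)&(x<hi+20)
            # line fit for side walls
            a,b=np.polyfit(y[m],x[m],1);print('  side wall slope deg',np.degrees(a).round(2),b.round(1))
E
```

```text
wrist gate ([[-95.4, -100.1, 166.4], [10.4, -98.6, 179.3], [96.4, -95.9, 181.5]], np.int64(501))
lug ([[103.2, -105.0, 168.7], [116.1, -98.7, 173.6], [129.8, -91.2, 176.1]], np.int64(221))
wall ([[-97.9, -82.1, 155.2], [2.5, 66.1, 159.5], [99.4, 96.1, 161.6]], np.int64(1308))
endwall ([[-78.0, 91.2, 155.2], [3.9, 93.0, 159.4], [77.6, 96.2, 161.4]], np.int64(442))
bar ([[-49.1, 132.5, 144.0], [2.7, 136.1, 150.3], [49.2, 143.5, 153.1]], np.int64(579))
housing ([[24.2, 150.9, 129.9], [95.6, 197.1, 132.8], [141.1, 250.4, 134.9]], np.int64(4217))
ball ([[22.4, 158.5, 166.8], [37.5, 167.5, 202.5], [51.4, 184.0, 209.2]], np.int64(548))
  side wall slope deg -0.0 -95.4
  side wall slope deg -0.1 97.9
scene gate ([[-94.3, -99.4, 166.5], [8.1, -94.4, 174.1], [97.1, -91.4, 180.0]], np.int64(319))
lug ([[103.4, -101.7, 160.6], [120.6, -92.5, 169.8], [131.5, -87.4, 174.5]], np.int64(83))
wall ([[-98.0, -80.8, 155.1], [24.5, 61.2, 157.8], [102.6, 99.2, 160.6]], np.int64(494))
endwall ([[-75.3, 92.5, 155.2], [5.1, 96.5, 157.8], [78.7, 99.2, 160.5]], np.int64(142))
bar ([[-48.3, 136.3, 142.3], [22.6
[... 309 characters left out ...]
 gate ([[-96.0, -102.7, 166.4], [-1.1, -97.3, 174.2], [94.5, -93.2, 181.7]], np.int64(471))
lug ([[103.1, -101.1, 161.5], [116.8, -94.4, 172.2], [129.1, -88.4, 177.3]], np.int64(69))
wall ([[-97.6, -79.9, 155.3], [-13.6, 91.0, 159.1], [100.4, 98.1, 162.5]], np.int64(539))
endwall ([[-79.0, 89.5, 155.2], [-3.9, 94.5, 158.7], [77.2, 98.2, 162.5]], np.int64(238))
bar ([[-48.5, 134.3, 141.3], [-15.4, 141.7, 149.9], [48.5, 145.6, 154.0]], np.int64(209))
housing ([[22.6, 151.0, 129.3], [82.4, 208.2, 132.6], [140.7, 250.9, 135.6]], np.int64(2244))
ball ([[23.4, 165.0, 166.9], [39.0, 181.5, 200.4], [51.3, 190.3, 209.7]], np.int64(248))
  side wall slope deg 0.03 -95.0
  side wall slope deg 0.09 99.2
```

Call:
{"op": "arm_command", "data": {
  "rows": [
    {"fingers":100,"travel":[-5.1,34,30.3],"roll":9.8},
    {"fingers":100,"travel":[-5.1,34,30.3],"roll":9.8},
    {"fingers":100,"travel":[-5.1,34,30.3],"roll":9.8},
    {"fingers":100,"travel":[-5.1,34,30.3],"roll":9.8},
    {"fingers":100,"travel":[-5.1,34,30.3],"roll":9.8},
    {"fingers":100,"travel":[-5.1,34,30.3],"roll":9.8},
    {"fingers":100,"travel":[-5.1,34,30.3],"roll":9.8},
    {"fingers":100,"travel":[-5.1,34,30.3],"roll":9.8},
    {"fingers":100,"travel":[-5.1,34,30.3],"roll":9.8},
    {"fingers":100,"travel":[-5.1,34,30.3],"roll":9.8}
  ]
}}

```text
time_s: 4.6
tcp_pos: [0.4154, -0.3436, 0.1458]
ee_rot: [[0.992, -0.122, -0.008], [-0.122, -0.992, 0.004], [-0.008, -0.003, -1.0]]
wrist_force: [0.1, -0.4, 0.6]
gripper_width: 1.001
```

```bash
python3 - <<'E'
from h import *
s=sense();print(s['time_s'],s['tcp_pos'],s['ee_rot'])
for n in ['scene','side','wrist']:
    p,d=capture(n); C=cloud(n,d); C[d==0]=9
    if n=='wrist': cv2.imwrite('pics/w2.png',p[:,:,::-1])
    B=sel(C,.042,.056,.25,.58,-.42,-.1); print(n,len(B),rect(B))
E
```

```text
4.6 [ 0.41544976 -0.34359337  0.14579128] [[ 0.99245647 -0.12235011 -0.00778483]
 [-0.1223236  -0.99248301  0.00379661]
 [-0.00819083 -0.00281571 -0.99996249]]
scene 571 (array([ 429.7, -247.4]), 198.2, 240.5, 82.6)
side 652 (array([ 430.2, -249.4]), 201.2, 236.4, 83.3)
wrist 5635 (array([ 430.7, -248.8]), 190.4, 235.7, 83.1)
```

Call:
{"op": "arm_command", "data": {
  "rows": [
    {"fingers":100,"travel":[0.3,-0.1,5],"roll":0},
    {"fingers":100,"travel":[0.3,-0.1,9],"roll":0},
    {"fingers":100,"travel":[0.3,-0.1,12],"roll":0},
    {"fingers":100,"travel":[0.3,-0.1,12],"roll":0},
    {"fingers":0,"travel":[0.3,-0.1,12],"roll":0},
    {"fingers":0,"travel":[0.3,-0.1,12],"roll":0},
    {"fingers":0,"travel":[0.3,-0.1,12],"roll":0},
    {"fingers":0,"travel":[0.3,-0.1,12],"roll":0},
    {"fingers":0,"travel":[0.3,-0.1,12],"roll":0},
    {"fingers":0,"travel":[0.3,-0.1,12],"roll":0}
  ]
}}

```text
time_s: 5.75
tcp_pos: [0.4215, -0.3414, 0.031]
ee_rot: [[0.993, -0.118, 0.001], [-0.118, -0.993, -0.0], [0.001, 0.0, -1.0]]
wrist_force: [0.1, -0.3, 0.8]
gripper_width: 0.537
```

Call:
{"op": "arm_command", "data": {
  "rows": [
    {"fingers":0,"travel":[0,0,0],"roll":0},
    {"fingers":0,"travel":[0,0,0],"roll":0},
    {"fingers":0,"travel":[0,0,0],"roll":0},
    {"fingers":0,"travel":[0,0,0],"roll":0},
    {"fingers":0,"travel":[0,0,0],"roll":0},
    {"fingers":0,"travel":[0,0,0],"roll":0},
    {"fingers":0,"travel":[0,0,0],"roll":0},
    {"fingers":0,"travel":[0,0,0],"roll":0}
  ]
}}

```text
time_s: 6.55
tcp_pos: [0.4214, -0.3414, 0.0305]
ee_rot: [[0.993, -0.118, 0.0], [-0.118, -0.993, -0.0], [0.0, 0.0, -1.0]]
wrist_force: [1.2, -1.0, -0.7]
gripper_width: 0.042
```

```bash
python3 - <<'E'
from h import *
s=sense();print(s['time_s'],s['tcp_pos'],s['gripper_width'],s['wrist_force'])
p,d=save('wrist','w2.png'); C=cloud('wrist',d); C[d==0]=9
for n in ['scene','side','wrist']:
    p,d=capture(n); C=cloud(n,d); C[d==0]=9
    B=sel(C,.042,.056,.25,.58,-.42,-.1); print(n,len(B),rect(B))
E
```

```text
6.55 [ 0.42138211 -0.34138553  0.03050889] 0.04233559261981989 [ 1.15761549 -0.99287045 -0.6975186 ]
scene 531 (array([ 429.1, -250. ]), 205.1, 239.3, 83.3)
side 563 (array([ 429.9, -249.3]), 201.5, 235.9, 83.4)
wrist 7002 (array([ 492.1, -326.7]), 186.6, 95.3, 32.3)
```

Call:
{"op": "arm_command", "data": {
  "rows": [
    {"fingers":0,"travel":[0.4,-1.5,0],"roll":-1},
    {"fingers":0,"travel":[0.8,-3.5,0],"roll":-2},
    {"fingers":0,"travel":[1.2,-6,0],"roll":-3.5},
    {"fingers":0,"travel":[1.7,-8.5,0],"roll":-5},
    {"fingers":0,"travel":[2.2,-11,0],"roll":-6.5},
    {"fingers":0,"travel":[2.7,-13.5,0],"roll":-8},
    {"fingers":0,"travel":[3.2,-16,0],"roll":-9.5},
    {"fingers":0,"travel":[3.6,-18,0],"roll":-9.8},
    {"fingers":0,"travel":[3.8,-19.2,0],"roll":-9.8},
    {"fingers":0,"travel":[3.8,-19.2,0],"roll":-9.8}
  ]
}}

```text
time_s: 7.75
tcp_pos: [0.482, -0.154, 0.0305]
ee_rot: [[0.999, 0.055, -0.0], [0.055, -0.999, 0.0], [-0.0, -0.0, -1.0]]
wrist_force: [-0.0, 0.2, -2.1]
gripper_width: 0.044
```

```bash
python3 - <<'E'
from h import *
s=sense();print(s['time_s'],s['tcp_pos'],s['gripper_width'],s['wrist_force'])
for n in ['scene','side']:
    p,d=capture(n); C=cloud(n,d); C[d==0]=9
    B=U(C,[.4662,.147],3)/1000
    B=sel(B,.042,.056,-.14,.14,-.31,-.06); print(n,len(B),rect(B))
E
```

```text
7.75 [ 0.48200039 -0.15398776  0.03050382] 0.04439612433385081 [-0.02093376  0.20192    -2.11473635]
scene 429 (array([  -3.5, -186.4]), 243.8, 246.5, 1.4)
side 267 (array([  -2.9, -210.1]), 236.2, 198.1, 0.2)
```

Call:
{"op": "arm_command", "data": {
  "rows": [
    {"fingers":0,"travel":[0.2,-0.8,0],"roll":0},
    {"fingers":0,"travel":[0.2,-1.2,0],"roll":0},
    {"fingers":0,"travel":[0.2,-1.5,0],"roll":0},
    {"fingers":0,"travel":[0.2,-1.5,0],"roll":0}
  ]
}}

```text
time_s: 8.25
tcp_pos: [0.4827, -0.1398, 0.0305]
ee_rot: [[0.999, 0.053, -0.0], [0.053, -0.999, 0.0], [-0.0, -0.0, -1.0]]
wrist_force: [-1.1, 1.0, -0.4]
gripper_width: 0.043
```

```bash
cat > boxchk.py <<'E'
from h import *
s=sense();print(s['time_s'],s['tcp_pos'],s['gripper_width'],s['wrist_force'])
for n in ['scene','side']:
    p,d=capture(n); C=cloud(n,d); C[d==0]=9
    Q=U(C,[.4662,.147],3); x,y,z=Q.T
    for nm,m in dict(near=(abs(x)<90)&(y<-270)&(y>-310)&(z>42)&(z<56),far=(abs(x)<90)&(y<-98)&(y>-120)&(z>40)&(z<56),R=(abs(x-116)<14)&(y<-120)&(y>-270)&(z>42)&(z<56),L=(abs(x+116)<14)&(y<-120)&(y>-270)&(z>42)&(z<56)).items():
        if m.sum()>5: print(n,nm,m.sum(),np.percentile(Q[m],[2,50,98],axis=0).round(1)[:,:2].tolist())
E
python3 boxchk.py
```

```text
8.25 [ 0.48270448 -0.13978984  0.03049623] 0.042609780380495794 [-1.12179689  0.99714446 -0.35735538]
scene near 119 [[-33.8, -296.7], [23.4, -283.0], [88.2, -271.1]]
scene R 139 [[112.4, -265.7], [116.2, -188.5], [119.0, -121.4]]
scene L 32 [[-119.8, -265.8], [-116.2, -245.5], [-113.5, -157.9]]
side near 113 [[-88.3, -290.9], [36.5, -287.1], [86.3, -282.0]]
side R 43 [[112.8, -265.9], [115.0, -199.0], [116.2, -124.9]]
```

Call:
{"op": "arm_command", "data": {
  "rows": [
    {"fingers":0,"travel":[0,-0.2,0],"roll":0},
    {"fingers":0,"travel":[0,-0.3,0],"roll":0},
    {"fingers":0,"travel":[0,-0.3,0],"roll":0}
  ]
}}

```text
time_s: 8.65
tcp_pos: [0.4827, -0.1395, 0.0308]
ee_rot: [[0.999, 0.053, -0.0], [0.053, -0.999, -0.003], [-0.001, 0.003, -1.0]]
wrist_force: [1.5, -14.8, -1.8]
gripper_width: 0.048
```

Call:
{"op": "arm_command", "data": {
  "rows": [
    {"fingers":0,"travel":[0,0.3,0],"roll":0},
    {"fingers":60,"travel":[0,0.3,0],"roll":0},
    {"fingers":60,"travel":[0,0.3,0],"roll":0},
    {"fingers":60,"travel":[0,0.3,0],"roll":0},
    {"fingers":60,"travel":[0,0.3,0],"roll":0},
    {"fingers":100,"travel":[0,0.3,-4],"roll":0},
    {"fingers":100,"travel":[0,0.3,-8],"roll":0},
    {"fingers":100,"travel":[3,0.3,-11.5],"roll":0},
    {"fingers":100,"travel":[7,-0.5,-13.5],"roll":0},
    {"fingers":100,"travel":[12,-2,-13.5],"roll":0}
  ]
}}

```text
time_s: 9.65
tcp_pos: [0.6022, -0.1117, 0.1707]
ee_rot: [[0.999, 0.052, 0.009], [0.052, -0.999, -0.0], [0.009, 0.001, -1.0]]
wrist_force: [0.9, 0.0, 0.1]
gripper_width: 0.774
```

Call:
{"op": "arm_command", "data": {
  "rows": [
    {"fingers":100,"travel":[5,-1.5,0],"roll":0},
    {"fingers":100,"travel":[8.3,-1.7,0],"roll":0},
    {"fingers":100,"travel":[8.3,-1.7,0],"roll":0}
  ]
}}

```text
time_s: 9.95
tcp_pos: [0.6848, -0.0886, 0.1637]
ee_rot: [[0.998, 0.055, 0.0], [0.055, -0.998, -0.0], [0.0, 0.0, -1.0]]
wrist_force: [-1.7, 0.2, -0.8]
gripper_width: 0.977
```

```bash
python3 boxchk.py; python3 - <<'E'
from h import *
s=sense();print(s['time_s'],s['tcp_pos'],s['ee_rot'][0])
p,d=save('wrist','w3.png');tapes('wrist',d)
E
```

```text
9.95 [ 0.68479012 -0.0886116   0.16365152] 0.9772695877460983 [-1.68943761  0.18467161 -0.76299291]
scene near 150 [[-84.4, -288.7], [8.2, -285.1], [85.6, -281.6]]
scene R 141 [[112.5, -266.0], [116.1, -194.8], [119.1, -124.8]]
scene L 35 [[-120.7, -267.2], [-115.7, -248.3], [-112.1, -158.3]]
side near 222 [[-85.5, -292.5], [-4.3, -287.4], [86.1, -283.0]]
side R 46 [[112.8, -267.2], [115.0, -195.1], [116.1, -122.9]]
10.05 [ 0.6811258  -0.08961394  0.16422462] [ 0.99857578  0.05330016 -0.00234431]
wrist tape1 0.86 z 16 (array([806.1,  24.1]), 79.9, 55.7, 4.0)
wrist tape1 0.84 z 16 (array([684.9, -95.5]), 78.2, 53.6, 2.5)
wrist tape1 0.82 z 16 (array([ 837.1, -119.6]), 77.4, 54.5, 32.1)
wrist tape1 0.76 z 16 (array([684.5,  12.8]), 78.6, 55.0, 4.0)
wrist tape1 0.68 z 16 (array([ 739. , -216.6]), 55.2, 79.3, 22.4)
wrist tape1 0.6 z 16 (array([674.8, 130.2]), 56.1, 79.2, 87.9)
```

View pics/w3.png

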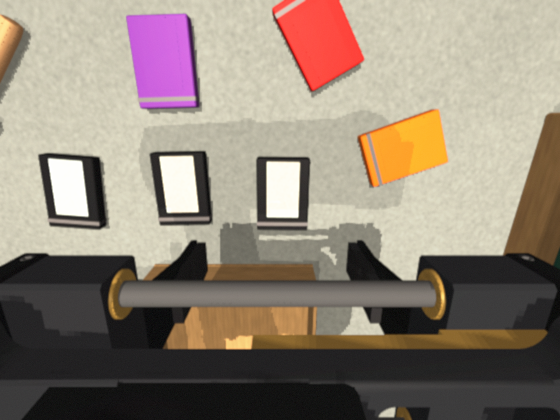

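Call:
{"op": "arm_command", "data": {
  "rows": [
    {"fingers":100,"travel":[0.3,0.6,4.5],"roll":0},
    {"fingers":100,"travel":[0.3,0.6,9],"roll":0},
    {"fingers":100,"travel":[0.3,0.6,13],"roll":0},
    {"fingers":100,"travel":[0.3,0.6,15],"roll":0},
    {"fingers":0,"travel":[0.3,0.6,15],"roll":0},
    {"fingers":0,"travel":[0.3,0.6,15],"roll":0},
    {"fingers":0,"travel":[0.3,0.6,15],"roll":0},
    {"fingers":0,"travel":[0.3,0.6,15],"roll":0},
    {"fingers":0,"travel":[0.3,0.6,15],"roll":0},
    {"fingers":0,"travel":[0.3,0.6,15],"roll":0}
  ]
}}

```text
time_s: 11.15
tcp_pos: [0.6849, -0.0959, 0.0164]
ee_rot: [[0.999, 0.053, 0.001], [0.053, -0.999, -0.0], [0.001, 0.0, -1.0]]
wrist_force: [-1.3, 0.5, 2.9]
gripper_width: 0.636
```

Call:
{"op": "arm_command", "data": {
  "rows": [
    {"fingers":0,"travel":[0,0,0],"roll":0},
    {"fingers":0,"travel":[0,0,0],"roll":0},
    {"fingers":0,"travel":[0,0,-5],"roll":0},
    {"fingers":0,"travel":[0,0,-10],"roll":0},
    {"fingers":0,"travel":[0,0,-15],"roll":0},
    {"fingers":0,"travel":[0,0,-19],"roll":0},
    {"fingers":0,"travel":[0,0,-19],"roll":0}
  ]
}}

```text
time_s: 11.85
tcp_pos: [0.6883, -0.0962, 0.2134]
ee_rot: [[0.998, 0.054, 0.015], [0.054, -0.999, -0.001], [0.015, 0.002, -1.0]]
wrist_force: [1.2, 0.5, -0.4]
gripper_width: 0.641
```

Call:
{"op": "arm_command", "data": {
  "rows": [
    {"fingers":0,"travel":[-3,-4,-1.5],"roll":0},
    {"fingers":0,"travel":[-6,-8,-1.5],"roll":0},
    {"fingers":0,"travel":[-9,-12,-1.5],"roll":0},
    {"fingers":0,"travel":[-12,-16,-1.5],"roll":0},
    {"fingers":0,"travel":[-15,-19.5,-1.5],"roll":0},
    {"fingers":0,"travel":[-16,-20.8,-1.5],"roll":0},
    {"fingers":0,"travel":[-16,-20.8,-1.5],"roll":0},
    {"fingers":0,"travel":[-16,-20.8,-1.5],"roll":0}
  ]
}}

```text
time_s: 12.65
tcp_pos: [0.5139, 0.1035, 0.22]
ee_rot: [[0.999, 0.054, -0.0], [0.054, -0.999, -0.0], [-0.0, 0.0, -1.0]]
wrist_force: [-0.1, 0.0, -0.7]
gripper_width: 0.641
```

Excellent position; lower 8.4 cm and release.

Call:
{"op": "arm_command", "data": {
  "rows": [
    {"fingers":0,"travel":[0,0,4],"roll":0},
    {"fingers":0,"travel":[0,0,7],"roll":0},
    {"fingers":0,"travel":[0,0,8.2],"roll":0},
    {"fingers":0,"travel":[0,0,8.4],"roll":0},
    {"fingers":74,"travel":[0,0,8.4],"roll":0},
    {"fingers":74,"travel":[0,0,8.4],"roll":0},
    {"fingers":74,"travel":[0,0,8.4],"roll":0},
    {"fingers":74,"travel":[0,0,4.5],"roll":0},
    {"fingers":74,"travel":[0,0,0],"roll":0},
    {"fingers":100,"travel":[0,0,0],"roll":0}
  ]
}}

```text
time_s: 13.65
tcp_pos: [0.518, 0.1046, 0.228]
ee_rot: [[0.998, 0.054, 0.015], [0.054, -0.999, 0.005], [0.015, -0.004, -1.0]]
wrist_force: [0.1, -0.6, 0.1]
gripper_width: 0.774
```

Call:
{"op": "arm_command", "data": {
  "rows": [
    {"fingers":100,"travel":[4,2.4,0],"roll":0},
    {"fingers":100,"travel":[8,4.8,0],"roll":0},
    {"fingers":100,"travel":[12,7.2,1],"roll":0},
    {"fingers":100,"travel":[16,9.5,4],"roll":-1},
    {"fingers":100,"travel":[16.6,10,7],"roll":-1},
    {"fingers":100,"travel":[16.6,10,7],"roll":-1}
  ]
}}

```text
time_s: 14.25
tcp_pos: [0.683, 0.0106, 0.144]
ee_rot: [[0.998, 0.067, -0.011], [0.067, -0.998, -0.001], [-0.011, 0.0, -1.0]]
wrist_force: [-0.6, 0.8, -0.3]
gripper_width: 0.998
```

```bash
cat > tp.py <<'E'
from h import *
s=sense();print(s['time_s'],s['tcp_pos'],s['ee_rot'][0])
p,d=capture('wrist');tapes('wrist',d)
p,d=save('side','s1.png');tapes('side',d)
E
python3 tp.py; python3 boxchk.py
```

```text
14.25 [0.68302108 0.01056655 0.14396207] [ 0.99769562  0.06697005 -0.01088401]
wrist tape1 0.79 z 19 (array([686.8,  14.6]), 78.1, 53.8, 4.1)
wrist tape1 0.78 z 19 (array([ 741.9, -215.7]), 55.4, 81.8, 22.7)
wrist tape1 0.72 z 20 (array([ 839.6, -117.7]), 78.2, 56.0, 32.4)
wrist tape1 0.67 z 20 (array([808.2,  26.2]), 79.5, 55.8, 4.7)
wrist tape1 0.41 z 72 (array([567.9,  72.4]), 54.0, 21.9, 64.6)
side tape1 0.9 z 16 (array([685.6,  16.9]), 73.5, 57.7, 5.6)
side tape1 0.73 z 16 (array([674. , 133.7]), 79.7, 60.2, 0.7)
side tape1 0.72 z 135 (array([513.2, 102.9]), 75.9, 58.7, 1.0)
side tape1 0.67 z 16 (array([805.9,  27.5]), 74.7, 59.9, 4.8)
side tape1 0.66 z 16 (array([ 838. , -115.7]), 75.7, 55.8, 28.6)
14.45 [0.68568417 0.01288307 0.15308769] 1.0011253739654307 [1.00509781 0.36989012 0.78695922]
scene near 39 [[-88.2, -290.2], [-67.2, -284.5], [-42.5, -280.7]]
scene R 107 [[112.0, -267.9], [116.2, -168.5], [118.4, -122.5]]
scene L 39 [[-118.2, -268.5], [-115.1, -244.5], [-111.2, -157.3]]
side near 222 [[-86.4, -293.1], [-0.4, -287.4], [86.1, -282.8]]
side R 46 [[112.7, -268.1], [115.0, -194.0], [116.1, -124.7]]
```

Call:
{"op": "arm_command", "data": {
  "rows": [
    {"fingers":100,"travel":[-0.1,0,4.5],"roll":0},
    {"fingers":100,"travel":[-0.1,0,9],"roll":0},
    {"fingers":100,"travel":[-0.1,0,12.5],"roll":0},
    {"fingers":100,"travel":[-0.1,0,13.6],"roll":0},
    {"fingers":0,"travel":[-0.1,0,13.6],"roll":0},
    {"fingers":0,"travel":[-0.1,0,13.6],"roll":0},
    {"fingers":0,"travel":[-0.1,0,13.6],"roll":0},
    {"fingers":0,"travel":[-0.1,0,13.6],"roll":0},
    {"fingers":0,"travel":[-0.1,0,13.6],"roll":0},
    {"fingers":0,"travel":[-0.1,0,13.6],"roll":0}
  ]
}}

```text
time_s: 15.55
tcp_pos: [0.6847, 0.0124, 0.0159]
ee_rot: [[0.998, 0.071, 0.002], [0.071, -0.998, 0.0], [0.002, -0.0, -1.0]]
wrist_force: [-0.4, 0.9, 4.6]
gripper_width: 0.641
```

Call:
{"op": "arm_command", "data": {
  "rows": [
    {"fingers":0,"travel":[0,0,0],"roll":0},
    {"fingers":0,"travel":[0,0,0],"roll":0},
    {"fingers":0,"travel":[0,0,-5],"roll":0},
    {"fingers":0,"travel":[0,0,-10],"roll":0},
    {"fingers":0,"travel":[0,0,-15],"roll":0},
    {"fingers":0,"travel":[0,0,-20],"roll":0},
    {"fingers":0,"travel":[0,0,-20.5],"roll":1},
    {"fingers":0,"travel":[0,0,-20.5],"roll":1}
  ]
}}

```text
time_s: 16.35
tcp_pos: [0.6845, 0.0123, 0.2214]
ee_rot: [[0.999, 0.053, 0.004], [0.053, -0.999, 0.001], [0.004, -0.001, -1.0]]
wrist_force: [-0.6, -0.2, -1.7]
gripper_width: 0.634
```

Call:
{"op": "arm_command", "data": {
  "rows": [
    {"fingers":0,"travel":[-3,-1.2,0],"roll":0},
    {"fingers":0,"travel":[-7,-2.8,0],"roll":0},
    {"fingers":0,"travel":[-11,-4.4,0],"roll":0},
    {"fingers":0,"travel":[-15,-6,0],"roll":0},
    {"fingers":0,"travel":[-19,-7.6,0],"roll":0},
    {"fingers":0,"travel":[-23,-9.2,0],"roll":0},
    {"fingers":0,"travel":[-25.7,-10,0],"roll":0},
    {"fingers":0,"travel":[-25.7,-10,0],"roll":0},
    {"fingers":0,"travel":[-25.7,-10,0],"roll":0}
  ]
}}

```text
time_s: 17.25
tcp_pos: [0.421, 0.0982, 0.2182]
ee_rot: [[0.999, 0.054, -0.002], [0.054, -0.999, -0.001], [-0.002, 0.001, -1.0]]
wrist_force: [-0.1, -0.1, -0.7]
gripper_width: 0.638
```

Call:
{"op": "arm_command", "data": {
  "rows": [
    {"fingers":0,"travel":[0.1,0,4],"roll":0},
    {"fingers":0,"travel":[0.1,0,7],"roll":0},
    {"fingers":0,"travel":[0.1,0,8.1],"roll":0},
    {"fingers":0,"travel":[0.1,0,8.4],"roll":0},
    {"fingers":74,"travel":[0.1,0,8.4],"roll":0},
    {"fingers":74,"travel":[0.1,0,8.4],"roll":0},
    {"fingers":74,"travel":[0.1,0,8.4],"roll":0},
    {"fingers":74,"travel":[0.1,0,4.5],"roll":0},
    {"fingers":74,"travel":[0.1,0,0],"roll":0},
    {"fingers":100,"travel":[0.1,0,0],"roll":0}
  ]
}}

```text
time_s: 18.25
tcp_pos: [0.427, 0.1001, 0.2252]
ee_rot: [[0.998, 0.054, 0.012], [0.054, -0.999, 0.005], [0.012, -0.005, -1.0]]
wrist_force: [-0.4, 0.0, -1.1]
gripper_width: 0.774
```

Call:
{"op": "arm_command", "data": {
  "rows": [
    {"fingers":100,"travel":[4,-0.4,0],"roll":0},
    {"fingers":100,"travel":[8.5,-0.7,0],"roll":0},
    {"fingers":100,"travel":[13,-1,0],"roll":0},
    {"fingers":100,"travel":[17,-1.3,0],"roll":0},
    {"fingers":100,"travel":[21,-1.6,2],"roll":4.6},
    {"fingers":100,"travel":[25,-2,5],"roll":4.6},
    {"fingers":100,"travel":[25.3,-2,7],"roll":4.6},
    {"fingers":100,"travel":[25.3,-2,7],"roll":4.6},
    {"fingers":100,"travel":[25.3,-2,7],"roll":4.6}
  ]
}}

```text
time_s: 19.15
tcp_pos: [0.6746, 0.1315, 0.149]
ee_rot: [[1.0, -0.027, -0.001], [-0.027, -1.0, -0.001], [-0.001, 0.001, -1.0]]
wrist_force: [-0.1, -0.5, 1.2]
gripper_width: 1.001
```

```bash
cat >> tp.py <<'E'
p,d=save('wrist','w4.png'); s=sense();print(s['tcp_pos'])
E
python3 tp.py
```

```text
19.15 [0.67460163 0.13148024 0.14899148] [ 0.99962734 -0.02727669 -0.00107465]
wrist tape1 0.93 z 17 (array([676.2, 132.7]), 54.7, 77.7, 88.5)
wrist tape1 0.76 z 17 (array([ 825.9, -108.2]), 69.2, 26.7, 31.7)
wrist tape1 0.6 z 18 (array([807.6,  26.7]), 78.5, 55.4, 4.7)
side tape1 0.74 z 16 (array([806.2,  28.1]), 75.7, 56.5, 6.4)
side tape1 0.71 z 135 (array([514. , 104.7]), 73.4, 56.6, 1.9)
side tape1 0.65 z 16 (array([ 839. , -117.1]), 77.9, 58.5, 32.7)
side tape1 0.6 z 134 (array([423. ,  97.3]), 76.9, 59.0, 2.7)
[0.67489065 0.1322064  0.15192478]
```

View pics/w4.png

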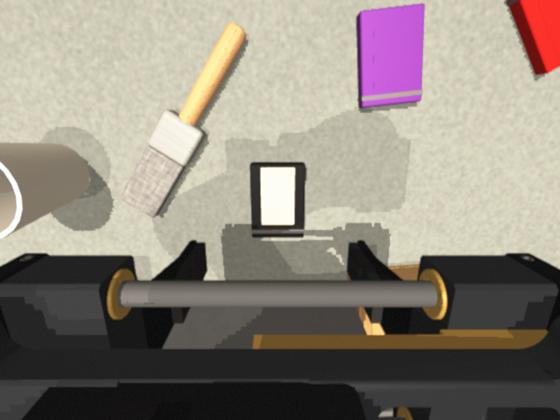

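Call:
{"op": "arm_command", "data": {
  "rows": [
    {"fingers":100,"travel":[0.1,0,4.5],"roll":0},
    {"fingers":100,"travel":[0.1,0,9],"roll":0},
    {"fingers":100,"travel":[0.1,0,12.5],"roll":0},
    {"fingers":100,"travel":[0.1,0,13.5],"roll":0},
    {"fingers":0,"travel":[0.1,0,13.5],"roll":0},
    {"fingers":0,"travel":[0.1,0,13.5],"roll":0},
    {"fingers":0,"travel":[0.1,0,13.5],"roll":0},
    {"fingers":0,"travel":[0.1,0,13.5],"roll":0},
    {"fingers":0,"travel":[0.1,0,13.5],"roll":0},
    {"fingers":0,"travel":[0.1,0,13.5],"roll":0}
  ]
}}

```text
time_s: 20.4
tcp_pos: [0.6762, 0.132, 0.0156]
ee_rot: [[1.0, -0.027, 0.001], [-0.027, -1.0, 0.0], [0.001, -0.0, -1.0]]
wrist_force: [-0.7, -0.6, 2.7]
gripper_width: 0.639
```

Call:
{"op": "arm_command", "data": {
  "rows": [
    {"fingers":0,"travel":[0,0,0],"roll":0},
    {"fingers":0,"travel":[0,0,0],"roll":0},
    {"fingers":0,"travel":[0,0,-5],"roll":0},
    {"fingers":0,"travel":[0,0,-10],"roll":0},
    {"fingers":0,"travel":[0,0,-15],"roll":0},
    {"fingers":0,"travel":[0,0,-20],"roll":0},
    {"fingers":0,"travel":[0,0,-20.5],"roll":-4.6},
    {"fingers":0,"travel":[0,0,-20.5],"roll":-4.6}
  ]
}}

```text
time_s: 21.2
tcp_pos: [0.6762, 0.1322, 0.2216]
ee_rot: [[0.999, 0.053, 0.003], [0.053, -0.999, 0.002], [0.004, -0.002, -1.0]]
wrist_force: [0.2, 1.0, -1.2]
gripper_width: 0.64
```

Call:
{"op": "arm_command", "data": {
  "rows": [
    {"fingers":0,"travel":[-3,-1.2,0],"roll":0},
    {"fingers":0,"travel":[-7,-2.6,0],"roll":0},
    {"fingers":0,"travel":[-11,-4.2,0],"roll":0},
    {"fingers":0,"travel":[-15,-5.7,0],"roll":0},
    {"fingers":0,"travel":[-16.3,-6.2,0],"roll":0},
    {"fingers":0,"travel":[-16.3,-6.2,0],"roll":0},
    {"fingers":0,"travel":[-16.3,-6.2,0],"roll":0}
  ]
}}

```text
time_s: 21.9
tcp_pos: [0.5097, 0.1851, 0.2186]
ee_rot: [[0.999, 0.053, -0.001], [0.053, -0.999, -0.001], [-0.001, 0.001, -1.0]]
wrist_force: [1.0, -0.4, -0.5]
gripper_width: 0.639
```

Call:
{"op": "arm_command", "data": {
  "rows": [
    {"fingers":0,"travel":[0,0,4],"roll":0},
    {"fingers":0,"travel":[0,0,7],"roll":0},
    {"fingers":0,"travel":[0,0,8.1],"roll":0},
    {"fingers":0,"travel":[0,0,8.4],"roll":0},
    {"fingers":74,"travel":[0,0,8.4],"roll":0},
    {"fingers":74,"travel":[0,0,8.4],"roll":0},
    {"fingers":74,"travel":[0,0,8.4],"roll":0},
    {"fingers":74,"travel":[0,0,4.5],"roll":0},
    {"fingers":74,"travel":[0,0,0],"roll":0},
    {"fingers":74,"travel":[0,0,-5],"roll":0}
  ]
}}

```text
time_s: 22.9
tcp_pos: [0.5092, 0.1848, 0.2711]
ee_rot: [[0.999, 0.053, -0.001], [0.053, -0.999, -0.0], [-0.001, 0.0, -1.0]]
wrist_force: [1.5, 1.1, -1.3]
gripper_width: 0.739
```

```bash
python3 tp.py; python3 - <<'E'
from h import *
for n in ['scene','side','wrist']:
    p,d=capture(n); C=cloud(n,d); C[d==0]=9
    Q=U(C,[.4662,.147],3); x,y,z=Q.T
    m=(z>178)&(z<225)&(y>140)&(y<230)&(x>-60)&(x<140)
    if m.sum()<20: print(n,'no');continue
    q=Q[m]; f=lambda t: np.linalg.norm(q-t,axis=1)-16
    r=least_squares(f,q.mean(0)-[0,0,8],loss='soft_l1'); print(n,m.sum(),r.x.round(1),abs(r.fun).mean().round(2))
a,b=-.33,.133
print(80+170*np.sin(a)*np.cos(b),200-170*np.sin(b),30+170*np.cos(a)*np.cos(b))
E
```

```text
22.9 [0.50920214 0.18483243 0.27108363] [ 9.98598355e-01  5.29222538e-02 -7.48920853e-04]
wrist tape1 0.7 z 145 (array([522.1, 106.4]), 78.5, 54.7, 2.6)
wrist tape1 0.56 z 143 (array([431.7,  99.1]), 74.4, 57.1, 10.2)
side tape1 0.96 z 135 (array([514.2, 105. ]), 73.4, 59.3, 1.2)
side tape1 0.87 z 135 (array([509.7, 185.8]), 75.4, 56.0, 2.4)
side tape1 0.79 z 135 (array([422.9, 100.1]), 76.4, 57.4, 2.8)
side tape1 0.75 z 17 (array([ 739.4, -214.5]), 50.9, 80.5, 23.2)
side tape1 0.66 z 16 (array([806.9,  25.1]), 75.7, 62.4, 5.6)
side tape1 0.59 z 16 (array([ 839.2, -117.2]), 76.3, 56.3, 31.5)
[0.50927904 0.18510237 0.26984879]
scene 236 [ 35.3 176.4 191.1] 0.83
side 223 [ 35.6 173.8 192.2] 1.02
wrist 1301 [ 35.1 174.9 192.2] 0.4
25.39918714968134 177.45659911744656 189.4068577970627
```

View pics/s1.png

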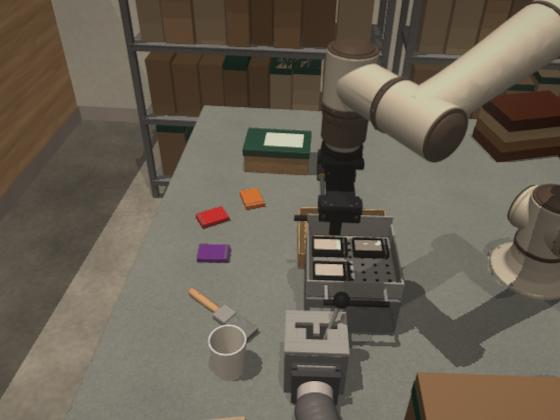

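```bash
python3 -c "
from h import *
print(sense()['joints'])"
```

```text
[ 3.71050899e+01  1.26143863e+01 -7.95869311e+00 -1.63652179e-02
 -6.95888265e+01  5.59313966e+01]
```

Call:
{"op": "arm_command", "data": {
  "rows": [
    {"fingers":100,"travel":[-0.2,-2,0],"roll":8.5},
    {"fingers":100,"travel":[-0.3,-4,0],"roll":17},
    {"fingers":100,"travel":[-0.5,-7,0],"roll":25.5},
    {"fingers":100,"travel":[-0.7,-10,0],"roll":34},
    {"fingers":100,"travel":[-1,-13,0],"roll":42.5},
    {"fingers":100,"travel":[-1,-13.9,0],"roll":51},
    {"fingers":100,"travel":[-1,-13.9,0],"roll":59.5},
    {"fingers":100,"travel":[-1,-13.9,0],"roll":68},
    {"fingers":100,"travel":[-1,-13.9,0],"roll":76.5},
    {"fingers":100,"travel":[-1,-13.9,0],"roll":85}
  ]
}}

```text
time_s: 24.3
tcp_pos: [0.492, 0.3232, 0.268]
ee_rot: [[0.134, -0.991, -0.002], [-0.991, -0.134, -0.002], [0.002, 0.002, -1.0]]
wrist_force: [-0.1, -0.4, -0.2]
gripper_width: 1.001
```

Call:
{"op": "arm_command", "data": {
  "rows": [
    {"fingers":100,"travel":[0,0,0],"roll":5},
    {"fingers":100,"travel":[0,0,0],"roll":5},
    {"fingers":100,"travel":[0,0,0],"roll":5}
  ]
}}

```text
time_s: 24.6
tcp_pos: [0.4921, 0.3232, 0.2686]
ee_rot: [[0.055, -0.998, -0.001], [-0.998, -0.055, -0.001], [0.001, 0.001, -1.0]]
wrist_force: [0.0, 0.4, -0.1]
gripper_width: 1.002
```

```bash
cat > kn.py <<'E'
from h import *
s=sense();t=np.array(s['tcp_pos']);print(s['time_s'],t,'unit',U(t[None],[.4662,.147],3).round(1),s['ee_rot'][:,0],s['wrist_force'],s['gripper_width'],s['joints'][5])
for n in ['scene','side','wrist']:
    p,d=capture(n); C=cloud(n,d); C[d==0]=9
    if n=='wrist': cv2.imwrite('pics/wk.png',p[:,:,::-1])
    Q=U(C,[.4662,.147],3); x,y,z=Q.T
    m=(z>178)&(z<212)&(y>140)&(y<250)&(x>0)&(x<160)
    if m.sum()<20: print(n,'no');continue
    q=Q[m]; f=lambda t: np.linalg.norm(q-t,axis=1)-16
    r=least_squares(f,q.mean(0)-[0,0,8],loss='soft_l1'); print(n,m.sum(),r.x.round(1),abs(r.fun).mean().round(2))
E
python3 kn.py
```

```text
24.6 [0.49211895 0.32324884 0.26860328] unit [[ 35.1 174.7 268.6]] [ 0.05485391 -0.99849359  0.00126528] [ 0.04116789  0.36858755 -0.09678062] 1.0017358034480768 -45.90129521528037
scene 235 [ 35.3 176.3 191. ] 0.97
side 224 [ 35.6 173.7 192.4] 0.99
wrist 1142 [ 35.3 175.  192.6] 0.36
```

Call:
{"op": "arm_command", "data": {
  "rows": [
    {"fingers":100,"travel":[0,0,4.5],"roll":0},
    {"fingers":100,"travel":[0,0,8],"roll":0},
    {"fingers":0,"travel":[0,0,8.6],"roll":0},
    {"fingers":0,"travel":[0,0,8.6],"roll":0},
    {"fingers":0,"travel":[0,0,8.6],"roll":0},
    {"fingers":0,"travel":[0,0,8.6],"roll":0},
    {"fingers":0,"travel":[0,0,8.6],"roll":0},
    {"fingers":0,"travel":[0,0,8.6],"roll":0},
    {"fingers":0,"travel":[0,0,8.6],"roll":0},
    {"fingers":0,"travel":[0,0,8.6],"roll":0}
  ]
}}

```text
time_s: 25.75
tcp_pos: [0.4923, 0.3234, 0.1838]
ee_rot: [[0.053, -0.999, 0.0], [-0.999, -0.053, 0.0], [-0.0, -0.0, -1.0]]
wrist_force: [-0.6, -0.6, 0.9]
gripper_width: 0.355
```

Call:
{"op": "arm_command", "data": {
  "rows": [
    {"fingers":0,"travel":[0,0,0],"roll":0},
    {"fingers":0,"travel":[0,0,0],"roll":0},
    {"fingers":0,"travel":[0,0,0],"roll":0}
  ]
}}

```text
time_s: 26.05
tcp_pos: [0.4923, 0.3234, 0.1837]
ee_rot: [[0.053, -0.999, 0.0], [-0.999, -0.053, -0.0], [0.0, -0.0, -1.0]]
wrist_force: [-0.9, 0.3, 1.8]
gripper_width: 0.35
```

Call:
{"op": "arm_command", "data": {
  "rows": [
    {"fingers":0,"travel":[0,-0.5,-0.13],"roll":0},
    {"fingers":0,"travel":[-0.05,-1.0,-0.26],"roll":0},
    {"fingers":0,"travel":[-0.1,-1.5,-0.36],"roll":0},
    {"fingers":0,"travel":[-0.1,-2.0,-0.44],"roll":0},
    {"fingers":0,"travel":[-0.1,-2.3,-0.47],"roll":0},
    {"fingers":0,"travel":[-0.1,-2.3,-0.47],"roll":0}
  ]
}}

```text
time_s: 26.65
tcp_pos: [0.5139, 0.3245, 0.1872]
ee_rot: [[0.052, -0.999, -0.004], [-0.999, -0.052, -0.003], [0.003, 0.005, -1.0]]
wrist_force: [-3.8, -0.8, 0.8]
gripper_width: 0.344
```

```bash
python3 kn.py
```

```text
26.65 [0.51390726 0.32448752 0.18717993] unit [[ 56.9 174.7 187.2]] [ 0.0523053  -0.99862726  0.00278286] [-3.84104228 -0.8034241   0.78479413] 0.3444951181967349 -44.44038057421001
scene 167 [ 66.  177.9 191. ] 4.53
side 344 [ 56.8 175.1 196.1] 3.78
wrist 2896 [ 57.  173.4 195.8] 3.31
```

Call:
{"op": "arm_command", "data": {
  "rows": [
    {"fingers":0,"travel":[-0.8,-0.05,-0.1],"roll":0},
    {"fingers":0,"travel":[-1.7,-0.05,-0.15],"roll":0},
    {"fingers":0,"travel":[-2.6,-0.05,-0.15],"roll":0},
    {"fingers":0,"travel":[-3.5,-0.05,-0.1],"roll":0},
    {"fingers":0,"travel":[-4.2,-0.05,0],"roll":0},
    {"fingers":0,"travel":[-4.6,-0.05,0],"roll":0},
    {"fingers":0,"travel":[-4.6,-0.05,0],"roll":0}
  ]
}}

```text
time_s: 27.5
tcp_pos: [0.5137, 0.372, 0.1879]
ee_rot: [[0.053, -0.999, 0.001], [-0.999, -0.053, -0.0], [0.0, -0.001, -1.0]]
wrist_force: [1.2, -4.3, -3.5]
gripper_width: 0.34
```

```bash
python3 kn.py
```

```text
27.5 [0.513714   0.37203403 0.18789095] unit [[ 59.2 222.2 187.9]] [ 5.34812001e-02 -9.98568836e-01  2.03219689e-04] [ 1.20462217 -4.30418305 -3.52163734] 0.3401236250710168 -47.47830596522364
scene 133 [ 68.  225.7 188.3] 4.19
side 327 [ 59.3 221.6 196.4] 4.13
wrist 2770 [ 59.2 218.7 197. ] 3.11
```

View pics/wk.png

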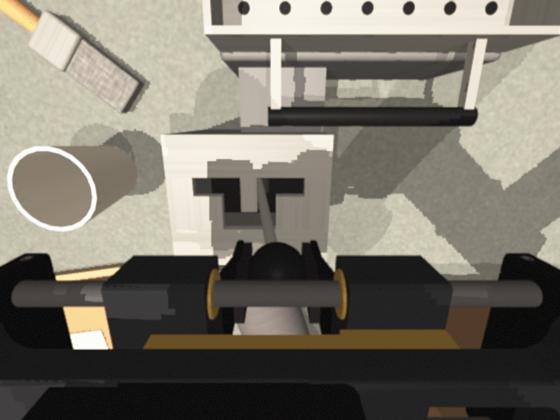

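Call:
{"op": "arm_command", "data": {
  "rows": [
    {"fingers":0,"travel":[0,-0.7,-0.05],"roll":0},
    {"fingers":0,"travel":[0,-1.5,-0.1],"roll":0},
    {"fingers":0,"travel":[0,-2.3,-0.1],"roll":0},
    {"fingers":0,"travel":[0,-3.1,-0.05],"roll":0},
    {"fingers":0,"travel":[0,-3.9,0.05],"roll":0},
    {"fingers":0,"travel":[0,-4.35,0.1],"roll":0},
    {"fingers":0,"travel":[0,-4.35,0.1],"roll":0}
  ]
}}

```text
time_s: 28.35
tcp_pos: [0.5557, 0.3731, 0.1859]
ee_rot: [[0.052, -0.999, -0.004], [-0.999, -0.052, -0.002], [0.002, 0.005, -1.0]]
wrist_force: [-2.9, -3.2, -3.8]
gripper_width: 0.348
```

```bash
python3 kn.py
```

```text
28.35 [0.55570475 0.37314407 0.18590845] unit [[101.2 221.1 185.9]] [ 0.05170001 -0.99866128  0.00166155] [-2.91984126 -3.21132116 -3.81408709] 0.34818703103608545 -44.62466527223747
scene 89 [105.6 228.6 185.4] 4.59
side 322 [101.3 220.9 196.3] 4.35
wrist 2824 [101.2 217.9 197. ] 3.19
```

Cross back (−y), to swivel 0.

Call:
{"op": "arm_command", "data": {
  "rows": [
    {"fingers":0,"travel":[0.8,-0.05,-0.1],"roll":0},
    {"fingers":0,"travel":[1.7,-0.05,-0.15],"roll":0},
    {"fingers":0,"travel":[2.6,-0.05,-0.15],"roll":0},
    {"fingers":0,"travel":[3.5,-0.05,-0.1],"roll":0},
    {"fingers":0,"travel":[4.2,-0.05,0],"roll":0},
    {"fingers":0,"travel":[4.6,-0.05,0],"roll":0},
    {"fingers":0,"travel":[4.6,-0.05,0],"roll":0}
  ]
}}

```text
time_s: 29.2
tcp_pos: [0.5592, 0.3279, 0.1856]
ee_rot: [[0.052, -0.999, -0.002], [-0.999, -0.052, 0.0], [-0.0, 0.002, -1.0]]
wrist_force: [-2.6, 3.2, -18.7]
gripper_width: 0.338
```

Call:
{"op": "arm_command", "data": {
  "rows": [
    {"fingers":0,"travel":[0,-0.6,0.1],"roll":0},
    {"fingers":0,"travel":[0,-1.2,0.25],"roll":0},
    {"fingers":0,"travel":[0,-1.8,0.4],"roll":0},
    {"fingers":0,"travel":[0,-2.4,0.55],"roll":0},
    {"fingers":0,"travel":[0,-3.0,0.7],"roll":0},
    {"fingers":0,"travel":[0,-3.2,0.75],"roll":0},
    {"fingers":0,"travel":[0,-3.2,0.75],"roll":0}
  ]
}}

```text
time_s: 29.9
tcp_pos: [0.5908, 0.3299, 0.1804]
ee_rot: [[0.054, -0.999, -0.002], [-0.999, -0.054, -0.001], [0.001, 0.002, -1.0]]
wrist_force: [-6.1, 1.8, -9.7]
gripper_width: 0.351
```

```bash
python3 kn.py
```

```text
29.9 [0.59080926 0.32987829 0.18036572] unit [[134.  176.1 180.4]] [ 5.36194883e-02 -9.98560952e-01  9.87356396e-04] [-6.08508531  1.83377635 -9.70887605] 0.35107028246841 -39.734258144249274
scene 123 [135.9 177.3 188.3] 4.75
side 357 [134.1 175.4 190.2] 4.03
wrist 3204 [133.9 174.8 190. ] 3.92
```

Call:
{"op": "arm_command", "data": {
  "rows": [
    {"fingers":0,"travel":[0,0,0],"roll":0},
    {"fingers":0,"travel":[0,0,0],"roll":0},
    {"fingers":0,"travel":[0,0,0],"roll":0},
    {"fingers":0,"travel":[0,0,0],"roll":0},
    {"fingers":0,"travel":[0,0,0],"roll":0},
    {"fingers":0,"travel":[0,0,0],"roll":0},
    {"fingers":0,"travel":[0,0,0],"roll":0},
    {"fingers":0,"travel":[0,0,0],"roll":0},
    {"fingers":0,"travel":[0,0,0],"roll":0},
    {"fingers":0,"travel":[0,0,0],"roll":0}
  ]
}}

```text
time_s: 31.05
tcp_pos: [0.5908, 0.3299, 0.1804]
ee_rot: [[0.054, -0.999, -0.002], [-0.999, -0.054, -0.001], [0.001, 0.002, -1.0]]
wrist_force: [-5.6, 1.0, -10.7]
gripper_width: 0.345
```

Call:
{"op": "arm_command", "data": {
  "rows": [
    {"fingers":0,"travel":[0,0,0],"roll":0},
    {"fingers":0,"travel":[0,0,0],"roll":0},
    {"fingers":0,"travel":[0,0,0],"roll":0},
    {"fingers":0,"travel":[0,0,0],"roll":0},
    {"fingers":0,"travel":[0,0,0],"roll":0},
    {"fingers":0,"travel":[0,0,0],"roll":0},
    {"fingers":0,"travel":[0,0,0],"roll":0},
    {"fingers":0,"travel":[0,0,0],"roll":0},
    {"fingers":0,"travel":[0,0,0],"roll":0},
    {"fingers":0,"travel":[0,0,0],"roll":0}
  ]
}}

```text
time_s: 32.05
tcp_pos: [0.5908, 0.3299, 0.1804]
ee_rot: [[0.054, -0.999, -0.002], [-0.999, -0.054, -0.001], [0.001, 0.002, -1.0]]
wrist_force: [-5.5, 1.6, -10.4]
gripper_width: 0.343
```

Call:
{"op": "arm_command", "data": {
  "rows": [
    {"fingers":0,"travel":[0,0,0],"roll":0},
    {"fingers":0,"travel":[0,0,0],"roll":0},
    {"fingers":0,"travel":[0,0,0],"roll":0},
    {"fingers":0,"travel":[0,0,0],"roll":0},
    {"fingers":0,"travel":[0,0,0],"roll":0},
    {"fingers":0,"travel":[0,0,0],"roll":0},
    {"fingers":0,"travel":[0,0,0],"roll":0},
    {"fingers":0,"travel":[0,0,0],"roll":0},
    {"fingers":0,"travel":[0,0,0],"roll":0},
    {"fingers":0,"travel":[0,0,0],"roll":0}
  ]
}}

```text
time_s: 33.05
tcp_pos: [0.5908, 0.3299, 0.1804]
ee_rot: [[0.054, -0.999, -0.002], [-0.999, -0.054, -0.001], [0.001, 0.002, -1.0]]
wrist_force: [-6.0, 0.5, -9.7]
gripper_width: 0.344
```

Call:
{"op": "arm_command", "data": {
  "rows": [
    {"fingers":0,"travel":[0,0,0],"roll":0},
    {"fingers":0,"travel":[0,0,0],"roll":0},
    {"fingers":0,"travel":[0,0,0],"roll":0},
    {"fingers":0,"travel":[0,0,0],"roll":0},
    {"fingers":0,"travel":[0,0,0],"roll":0},
    {"fingers":0,"travel":[0,0,0],"roll":0},
    {"fingers":0,"travel":[0,0,0],"roll":0},
    {"fingers":0,"travel":[0,0,0],"roll":0},
    {"fingers":0,"travel":[0,0,0],"roll":0},
    {"fingers":0,"travel":[0,0,0],"roll":0}
  ]
}}

```text
time_s: 34.05
tcp_pos: [0.5908, 0.3299, 0.1804]
ee_rot: [[0.054, -0.999, -0.002], [-0.999, -0.054, -0.001], [0.001, 0.002, -1.0]]
wrist_force: [-6.0, 1.9, -9.8]
gripper_width: 0.349
```

```bash
python3 kn.py
```

```text
34.05 [0.59078505 0.32988347 0.18035192] unit [[134.  176.1 180.4]] [ 5.37723045e-02 -9.98552856e-01  8.55943030e-04] [-6.0309595   1.92546438 -9.78766486] 0.34854669573970504 -39.73466357896409
scene 129 [142.3 177.  187.6] 5.03
side 360 [134.3 175.5 190.7] 3.95
wrist 3208 [133.8 174.8 190.1] 3.96
```

Call:
{"op": "arm_command", "data": {
  "rows": [
    {"fingers":0,"travel":[0,0.6,-0.15],"roll":0},
    {"fingers":0,"travel":[0,1.2,-0.3],"roll":0},
    {"fingers":0,"travel":[0,1.8,-0.43],"roll":0},
    {"fingers":0,"travel":[0,2.4,-0.53],"roll":0},
    {"fingers":0,"travel":[0,3.0,-0.63],"roll":0},
    {"fingers":0,"travel":[0,3.3,-0.66],"roll":0},
    {"fingers":0,"travel":[0,3.3,-0.66],"roll":0}
  ]
}}

```text
time_s: 34.9
tcp_pos: [0.5601, 0.3284, 0.1895]
ee_rot: [[0.054, -0.999, 0.006], [-0.999, -0.054, 0.002], [-0.002, -0.006, -1.0]]
wrist_force: [3.3, -0.9, -0.8]
gripper_width: 0.349
```

Call:
{"op": "arm_command", "data": {
  "rows": [
    {"fingers":0,"travel":[-0.8,0,-0.05],"roll":0},
    {"fingers":0,"travel":[-1.7,0,-0.1],"roll":0},
    {"fingers":0,"travel":[-2.6,0,-0.1],"roll":0},
    {"fingers":0,"travel":[-3.5,0,-0.05],"roll":0},
    {"fingers":0,"travel":[-4.2,0,0.05],"roll":0},
    {"fingers":0,"travel":[-4.6,0,0.05],"roll":0},
    {"fingers":0,"travel":[-4.6,0,0.05],"roll":0}
  ]
}}

```text
time_s: 35.6
tcp_pos: [0.5575, 0.3752, 0.1893]
ee_rot: [[0.055, -0.998, 0.005], [-0.998, -0.055, 0.001], [-0.001, -0.005, -1.0]]
wrist_force: [2.8, -2.0, 7.8]
gripper_width: 0.351
```

```bash
python3 kn.py
```

```text
35.6 [0.55752525 0.3751959  0.18934895] unit [[103.1 223.1 189.3]] [ 5.48880747e-02 -9.98492036e-01 -9.76180959e-04] [ 2.8163162  -2.02716356  7.81251058] 0.3505312433560778 -44.680892760857745
scene 133 [111.3 227.2 187. ] 4.53
side 333 [103.5 220.9 196.7] 4.17
wrist 2832 [103.3 219.1 197.2] 2.77
```

Call:
{"op": "arm_command", "data": {
  "rows": [
    {"fingers":0,"travel":[0,0.7,0],"roll":0},
    {"fingers":0,"travel":[0,1.5,0],"roll":0},
    {"fingers":0,"travel":[0,2.3,0],"roll":0},
    {"fingers":0,"travel":[0,3.1,0],"roll":0},
    {"fingers":0,"travel":[0,3.9,0.1],"roll":0},
    {"fingers":0,"travel":[0,4.45,0.15],"roll":0},
    {"fingers":0,"travel":[0,4.45,0.15],"roll":0}
  ]
}}

```text
time_s: 36.45
tcp_pos: [0.511, 0.3718, 0.1856]
ee_rot: [[0.054, -0.999, 0.0], [-0.999, -0.054, 0.0], [-0.0, -0.0, -1.0]]
wrist_force: [-0.8, -1.2, 7.8]
gripper_width: 0.348
```

```bash
python3 kn.py
```

```text
36.45 [0.51102712 0.37176749 0.18557733] unit [[ 56.5 222.1 185.6]] [ 5.38633496e-02 -9.98548309e-01 -1.20578991e-04] [-0.76793221 -1.23036301  7.83989687] 0.34779088896513144 -47.59388054207902
scene 105 [ 64.6 227.  185.8] 4.45
side 340 [ 56.4 221.4 195.6] 4.53
wrist 2913 [ 56.5 218.1 197.1] 3.0
```

Now cross to y≈176 (x to 58), then along to shut.

Call:
{"op": "arm_command", "data": {
  "rows": [
    {"fingers":0,"travel":[0.8,-0.15,-0.1],"roll":0},
    {"fingers":0,"travel":[1.7,-0.15,-0.15],"roll":0},
    {"fingers":0,"travel":[2.6,-0.15,-0.15],"roll":0},
    {"fingers":0,"travel":[3.5,-0.15,-0.1],"roll":0},
    {"fingers":0,"travel":[4.2,-0.15,0],"roll":0},
    {"fingers":0,"travel":[4.6,-0.15,0],"roll":0},
    {"fingers":0,"travel":[4.6,-0.15,0],"roll":0}
  ]
}}

```text
time_s: 37.3
tcp_pos: [0.5146, 0.3259, 0.1844]
ee_rot: [[0.053, -0.999, -0.002], [-0.999, -0.053, 0.0], [-0.0, 0.002, -1.0]]
wrist_force: [-2.1, 0.7, 5.8]
gripper_width: 0.347
```

Call:
{"op": "arm_command", "data": {
  "rows": [
    {"fingers":0,"travel":[0,0.6,0.1],"roll":0},
    {"fingers":0,"travel":[0,1.2,0.22],"roll":0},
    {"fingers":0,"travel":[0,1.8,0.35],"roll":0},
    {"fingers":0,"travel":[0,2.4,0.5],"roll":0},
    {"fingers":0,"travel":[0,2.9,0.6],"roll":0},
    {"fingers":0,"travel":[0,3.1,0.65],"roll":0},
    {"fingers":0,"travel":[0,3.1,0.65],"roll":0}
  ]
}}

```text
time_s: 38.0
tcp_pos: [0.485, 0.3253, 0.1768]
ee_rot: [[0.053, -0.999, 0.001], [-0.999, -0.053, 0.002], [-0.002, -0.002, -1.0]]
wrist_force: [6.6, 3.0, -2.9]
gripper_width: 0.341
```

```bash
python3 kn.py
```

```text
38.0 [0.48496328 0.32529474 0.17678522] unit [[ 28.1 177.1 176.8]] [ 0.05324092 -0.99857942 -0.00213246] [ 6.60915964  2.95915805 -2.91217832] 0.3409936500627778 -46.662402592136424
scene 96 [ 32.3 177.7 185.6] 4.56
side 361 [ 28.3 175.5 190.7] 4.54
wrist 3265 [ 28.  174.5 190.7] 3.87
```

Call:
{"op": "arm_command", "data": {
  "rows": [
    {"fingers":100,"travel":[0,0,0],"roll":0},
    {"fingers":100,"travel":[0,0,0],"roll":0},
    {"fingers":100,"travel":[0,0,0],"roll":0},
    {"fingers":100,"travel":[0,0,0],"roll":0},
    {"fingers":100,"travel":[0,0,0],"roll":0},
    {"fingers":100,"travel":[0,0,0],"roll":0},
    {"fingers":100,"travel":[0,0,0],"roll":0},
    {"fingers":100,"travel":[0,0,-4],"roll":0},
    {"fingers":100,"travel":[0,0,-8],"roll":0},
    {"fingers":100,"travel":[0,0,-9],"roll":0}
  ]
}}

```text
time_s: 39.15
tcp_pos: [0.4866, 0.3252, 0.2733]
ee_rot: [[0.054, -0.999, 0.007], [-0.999, -0.054, 0.006], [-0.005, -0.008, -1.0]]
wrist_force: [0.0, 1.1, 0.9]
gripper_width: 0.995
```

Call:
{"op": "arm_command", "data": {
  "rows": [
    {"fingers":100,"travel":[3,-1,0],"roll":-8.5},
    {"fingers":100,"travel":[6,-2,0],"roll":-17},
    {"fingers":100,"travel":[9,-3,0],"roll":-25.5},
    {"fingers":100,"travel":[12,-4,0],"roll":-34},
    {"fingers":100,"travel":[15,-5,0],"roll":-42.5},
    {"fingers":100,"travel":[18,-6,0],"roll":-51},
    {"fingers":100,"travel":[21,-7,0],"roll":-59.5},
    {"fingers":100,"travel":[24,-8,0],"roll":-68},
    {"fingers":100,"travel":[27,-8.5,0],"roll":-76.5},
    {"fingers":100,"travel":[27.6,-8.5,0],"roll":-85}
  ]
}}

```text
time_s: 40.15
tcp_pos: [0.5845, 0.0502, 0.2673]
ee_rot: [[1.0, -0.032, -0.001], [-0.032, -1.0, -0.0], [-0.001, 0.0, -1.0]]
wrist_force: [0.4, 0.2, 1.0]
gripper_width: 0.999
```

Call:
{"op": "arm_command", "data": {
  "rows": [
    {"fingers":100,"travel":[0,0,0],"roll":-5},
    {"fingers":100,"travel":[0,0,0],"roll":-5},
    {"fingers":100,"travel":[0,0,0],"roll":-5}
  ]
}}

```text
time_s: 40.45
tcp_pos: [0.5841, 0.0529, 0.2676]
ee_rot: [[0.999, 0.051, -0.0], [0.051, -0.999, -0.0], [-0.0, -0.0, -1.0]]
wrist_force: [0.3, 0.6, -0.1]
gripper_width: 0.999
```

```bash
python3 kn.py; python3 boxchk.py; python3 tp.py; python3 - <<'E'
from h import *
p,d=capture('wrist'); C=cloud('wrist',d); C[d==0]=9
Q=U(C,[.4662,.147],3); x,y,z=Q.T
m=(z>162)&(z<180)&(x>103)&(x<140)&(abs(y+97)<20); print(np.percentile(Q[m],[1,50,99],axis=0).round(1))
E
```

```text
40.45 [0.58406511 0.05289016 0.26763011] unit [[ 112.8 -100.1  267.6]] [ 9.98700420e-01  5.09633868e-02 -4.51742902e-04] [ 0.27113772  0.61163822 -0.11583844] 0.9987722214768928 71.94269561123626
scene 229 [ 27.9 176.6 188.7] 0.91
side 226 [ 28.1 173.9 190.3] 1.05
wrist no
40.6 [0.58414549 0.05319327 0.26778885] 1.0010642654562474 [ 0.46022484 -0.45438235 -0.55565655]
scene near 150 [[-83.0, -288.9], [7.5, -284.8], [86.8, -281.5]]
scene R 146 [[112.6, -266.6], [115.9, -185.4], [119.0, -122.6]]
scene L 28 [[-120.0, -260.7], [-115.6, -242.6], [-112.4, -157.9]]
side near 222 [[-86.3, -294.3], [-1.6, -287.8], [86.4, -282.8]]
side R 46 [[112.7, -264.8], [115.0, -194.5], [116.1, -124.2]]
40.7 [0.58415864 0.05319236 0.26782614] [ 9.98601946e-01  5.28597034e-02 -6.71035262e-05]
wrist tape1 0.97 z 135 (array([522. , 102.3]), 61.8, 54.3, 2.7)
wrist tape1 0.93 z 15 (array([ 802.2, -126.5]), 20.0, 45.4, 1.2)
wrist tape1 0.85 z 135 (array([427.6,  96.9]), 56.9, 53.4, 2.6)
wrist tape1 0.79 z 16 (array([ 738.6, -216. ]), 55.1, 80.0, 23.1)
wrist tape1 0.58 z 135 (array([518.3, 184.1]), 59.9, 55.0, 3.1)
wrist tape1 0.57 z 16 (array([785.4,  24.1]), 37.9, 53.6, 4.5)
side tape1 0.87 z 16 (array([806.4,  26.9]), 78.1, 55.8, 4.7)
side tape1 0.87 z 16 (array([ 740.4, -215.7]), 54.6, 90.4, 23.1)
side tape1 0.83 z 135 (array([514.4, 103.7]), 75.5, 59.4, 5.9)
side tape1 0.82 z 135 (array([509.6, 184.9]), 75.8, 54.5, 2.4)
side tape1 0.69 z 16 (array([ 836.6, -115.4]), 77.9, 58.3, 33.9)
[0.58422705 0.05297818 0.26786225]
[[ 103.5 -104.3  163.7]
 [ 117.8  -97.7  173.3]
 [ 129.1  -91.3  175.5]]
```

View pics/w4.png

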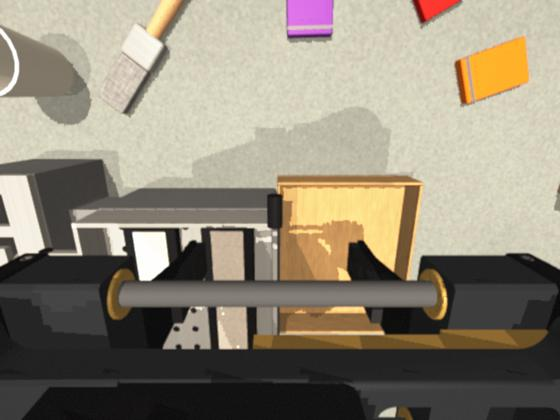

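Call:
{"op": "arm_command", "data": {
  "rows": [
    {"fingers":100,"travel":[0.5,-0.2,4],"roll":0},
    {"fingers":50,"travel":[0.5,-0.2,8],"roll":0},
    {"fingers":50,"travel":[0.5,-0.2,10.5],"roll":0},
    {"fingers":0,"travel":[0.5,-0.2,10.6],"roll":0},
    {"fingers":0,"travel":[0.5,-0.2,10.6],"roll":0},
    {"fingers":0,"travel":[0.5,-0.2,10.6],"roll":0},
    {"fingers":0,"travel":[0.5,-0.2,10.6],"roll":0},
    {"fingers":0,"travel":[0.5,-0.2,10.6],"roll":0},
    {"fingers":0,"travel":[0.5,-0.2,10.6],"roll":0},
    {"fingers":0,"travel":[0.5,-0.2,10.6],"roll":0}
  ]
}}

```text
time_s: 42.0
tcp_pos: [0.5892, 0.0552, 0.1623]
ee_rot: [[0.999, 0.053, 0.001], [0.053, -0.999, 0.0], [0.001, -0.0, -1.0]]
wrist_force: [0.1, 0.3, -0.8]
gripper_width: 0.266
```

Call:
{"op": "arm_command", "data": {
  "rows": [
    {"fingers":0,"travel":[0,0,0],"roll":0},
    {"fingers":0,"travel":[0,0,0],"roll":0},
    {"fingers":0,"travel":[0,0,0],"roll":0},
    {"fingers":0,"travel":[0,0,0],"roll":0}
  ]
}}

```text
time_s: 42.4
tcp_pos: [0.5891, 0.0552, 0.162]
ee_rot: [[0.999, 0.053, 0.0], [0.053, -0.999, 0.0], [0.0, -0.0, -1.0]]
wrist_force: [0.2, 0.9, 0.8]
gripper_width: 0.147
```

Call:
{"op": "arm_command", "data": {
  "rows": [
    {"fingers":0,"travel":[0,0.63,0.07],"roll":0},
    {"fingers":0,"travel":[0,1.23,0.21],"roll":0},
    {"fingers":0,"travel":[0,1.85,0.45],"roll":0},
    {"fingers":0,"travel":[0,2.37,0.74],"roll":0},
    {"fingers":0,"travel":[0,2.9,1.13],"roll":0},
    {"fingers":0,"travel":[0,3.33,1.55],"roll":0},
    {"fingers":0,"travel":[0,3.73,2.04],"roll":0},
    {"fingers":0,"travel":[0,4.06,2.57],"roll":0},
    {"fingers":0,"travel":[0,4.3,3.15],"roll":0},
    {"fingers":0,"travel":[0,4.49,3.75],"roll":0}
  ]
}}

```text
time_s: 43.4
tcp_pos: [0.5915, 0.0116, 0.1253]
ee_rot: [[0.999, 0.053, 0.001], [0.053, -0.999, 0.002], [0.001, -0.002, -1.0]]
wrist_force: [-4.5, 5.1, 6.0]
gripper_width: 0.148
```

Call:
{"op": "arm_command", "data": {
  "rows": [
    {"fingers":0,"travel":[0,0.08,0.6],"roll":0},
    {"fingers":0,"travel":[0,0.11,1.25],"roll":0},
    {"fingers":0,"travel":[0,0.11,1.4],"roll":0},
    {"fingers":0,"travel":[0,0.11,1.4],"roll":0}
  ]
}}

```text
time_s: 43.8
tcp_pos: [0.5916, 0.0093, 0.1108]
ee_rot: [[0.999, 0.053, 0.0], [0.053, -0.999, 0.0], [0.0, -0.0, -1.0]]
wrist_force: [-2.1, 1.0, 3.6]
gripper_width: 0.14
```

```bash
cat > gt.py <<'E'
from h import *
s=sense();t=np.array(s['tcp_pos']);print(s['time_s'],'unit',U(t[None],[.4662,.147],3).round(1),s['wrist_force'],s['gripper_width'])
for n in ['scene','side']:
    p,d=save(n,n+'g.png'); C=cloud(n,d); C[d==0]=9
    Q=U(C,[.4662,.147],3); x,y,z=Q.T
    m=(abs(x)<90)&(y<-102)&(y>-165)&(z>80)&(z<185); 
    if m.sum()>10:
        a,b=np.polyfit(y[m],z[m],1); print(n,m.sum(),np.percentile(Q[m],[2,50,98],axis=0).round(1)[:,1:].tolist(),'slope',a.round(3))
    for lo,hi in((-92,-75),(60,85)):
        m=(abs(x)>94)&(abs(x)<101)&(y>lo)&(y<hi)&(z>150)&(z<170); print('  wall top z',m.sum(),np.percentile(z[m],90).round(1) if m.sum() else 0)
E
python3 gt.py
```

```text
43.8 unit [[ 118.  -144.   110.8]] [-2.13439595  1.01780634  3.58120765] 0.13998209732480435
scene 462 [[-152.5, 117.1], [-124.0, 120.9], [-102.7, 125.2]] slope -0.089
  wall top z 14 157.9
  wall top z 77 158.4
side 1149 [[-156.7, 118.0], [-128.2, 122.9], [-102.9, 127.6]] slope -0.124
  wall top z 16 161.7
  wall top z 45 161.3
```

Call:
{"op": "arm_command", "data": {
  "rows": [
    {"fingers":0,"travel":[0,0,0.3],"roll":0},
    {"fingers":0,"travel":[0,0,0.6],"roll":0},
    {"fingers":0,"travel":[0,0,0.6],"roll":0}
  ]
}}

```text
time_s: 44.2
tcp_pos: [0.5917, 0.0093, 0.1055]
ee_rot: [[0.999, 0.053, 0.001], [0.053, -0.999, -0.0], [0.001, 0.0, -1.0]]
wrist_force: [-2.9, 1.7, 8.1]
gripper_width: 0.144
```

```bash
python3 gt.py
```

```text
44.2 unit [[ 118.1 -144.1  105.5]] [-2.87696229  1.74140388  8.14492305] 0.14432534346117237
scene 421 [[-153.0, 115.0], [-124.1, 118.0], [-102.8, 120.6]] slope 0.013
  wall top z 14 158.0
  wall top z 77 158.7
side 1027 [[-156.8, 116.5], [-128.7, 119.9], [-102.8, 123.7]] slope -0.052
  wall top z 13 160.2
  wall top z 45 160.8
```

Call:
{"op": "arm_command", "data": {
  "rows": [
    {"fingers":0,"travel":[0,0,0.2],"roll":0},
    {"fingers":0,"travel":[0,0,0.3],"roll":0},
    {"fingers":0,"travel":[0,0,0.3],"roll":0}
  ]
}}

```text
time_s: 44.6
tcp_pos: [0.5917, 0.0093, 0.1046]
ee_rot: [[0.999, 0.054, 0.001], [0.054, -0.999, -0.0], [0.001, 0.001, -1.0]]
wrist_force: [-7.3, 2.7, 17.7]
gripper_width: 0.148
```

Call:
{"op": "arm_command", "data": {
  "rows": [
    {"fingers":0,"travel":[0,0,-0.3],"roll":0},
    {"fingers":50,"travel":[0,0,-0.3],"roll":0},
    {"fingers":50,"travel":[0,0,-0.3],"roll":0},
    {"fingers":50,"travel":[0,0,-0.3],"roll":0},
    {"fingers":50,"travel":[0,0,-0.3],"roll":0},
    {"fingers":50,"travel":[0,0,-0.3],"roll":0},
    {"fingers":50,"travel":[0,0,-4],"roll":0},
    {"fingers":50,"travel":[0,0,-8.5],"roll":0},
    {"fingers":50,"travel":[0,0,-13],"roll":0},
    {"fingers":50,"travel":[0,0,-16],"roll":0}
  ]
}}

```text
time_s: 45.6
tcp_pos: [0.5925, 0.0092, 0.2651]
ee_rot: [[0.999, 0.053, 0.005], [0.053, -0.999, 0.0], [0.005, -0.0, -1.0]]
wrist_force: [0.1, 0.4, 0.7]
gripper_width: 0.5
```

Call:
{"op": "arm_command", "data": {
  "rows": [
    {"fingers":50,"travel":[-2,-4,0],"roll":0},
    {"fingers":50,"travel":[-4,-8,0],"roll":0},
    {"fingers":50,"travel":[-6,-12,0],"roll":0},
    {"fingers":50,"travel":[-8.5,-16,0],"roll":0},
    {"fingers":50,"travel":[-11,-20,0],"roll":0},
    {"fingers":50,"travel":[-13.5,-24,0],"roll":0},
    {"fingers":50,"travel":[-15.7,-28.2,0],"roll":0},
    {"fingers":50,"travel":[-15.7,-28.2,0],"roll":0},
    {"fingers":50,"travel":[-15.7,-28.2,0],"roll":0}
  ]
}}

```text
time_s: 46.5
tcp_pos: [0.4192, 0.2833, 0.2613]
ee_rot: [[0.998, 0.056, -0.0], [0.056, -0.998, -0.0], [-0.0, 0.0, -1.0]]
wrist_force: [0.4, -0.0, -0.2]
gripper_width: 0.5
```

```bash
python3 gt.py; python3 boxchk.py;  python3 - <<'E'
from h import *
p,d=capture('wrist'); C=cloud('wrist',d); C[d==0]=9
Q=U(C,[.4662,.147],3); x,y,z=Q.T
m=(z>140)&(z<156)&(abs(x)<55)&(y>115)&(y<160); print(m.sum(),np.percentile(Q[m],[1,50,99],axis=0).round(1))
E
```

```text
46.5 unit [[-39.8 138.6 261.3]] [ 0.39981488 -0.00529113 -0.17160275] 0.4995950139204193
scene 885 [[-153.3, 115.2], [-129.4, 118.0], [-103.2, 120.8]] slope 0.006
  wall top z 33 158.4
  wall top z 78 158.3
side 859 [[-157.0, 116.2], [-128.0, 119.8], [-103.5, 123.6]] slope 0.004
  wall top z 11 161.5
  wall top z 46 160.8
46.6 [0.42008372 0.28193815 0.26121113] 0.494341228867876 [-0.19922731 -0.29746462  0.59317859]
scene near 153 [[-86.4, -289.3], [6.3, -284.9], [87.8, -281.4]]
scene R 141 [[112.8, -264.4], [116.2, -189.6], [119.4, -121.1]]
scene L 36 [[-119.7, -269.1], [-115.7, -249.7], [-111.3, -224.3]]
side near 194 [[-58.8, -293.2], [14.6, -288.1], [86.6, -281.4]]
side R 46 [[112.7, -269.4], [114.9, -198.3], [116.1, -128.5]]
1592 [[-53.7 133.5 146.3]
 [  4.4 139.1 150.7]
 [ 53.9 145.1 152.9]]
```

Call:
{"op": "arm_command", "data": {
  "rows": [
    {"fingers":35,"travel":[0,0,3],"roll":0},
    {"fingers":35,"travel":[0,0,6],"roll":0},
    {"fingers":35,"travel":[0,0,9],"roll":0},
    {"fingers":35,"travel":[0,0,11.8],"roll":0},
    {"fingers":35,"travel":[0,0,12.4],"roll":0},
    {"fingers":0,"travel":[0,0,12.4],"roll":0},
    {"fingers":0,"travel":[0,0,12.4],"roll":0},
    {"fingers":0,"travel":[0,0,12.4],"roll":0},
    {"fingers":0,"travel":[0,0,12.4],"roll":0},
    {"fingers":0,"travel":[0,0,12.4],"roll":0}
  ]
}}

```text
time_s: 47.75
tcp_pos: [0.4207, 0.2838, 0.1389]
ee_rot: [[0.999, 0.054, 0.003], [0.054, -0.999, 0.003], [0.003, -0.003, -1.0]]
wrist_force: [-0.8, 1.9, 3.2]
gripper_width: 0.124
```

Call:
{"op": "arm_command", "data": {
  "rows": [
    {"fingers":0,"travel":[0,0.15,-1.02],"roll":0},
    {"fingers":0,"travel":[0,0.35,-2.02],"roll":0},
    {"fingers":0,"travel":[0,0.59,-3.02],"roll":0},
    {"fingers":0,"travel":[0,0.88,-4.0],"roll":0},
    {"fingers":0,"travel":[0,1.2,-4.98],"roll":0},
    {"fingers":0,"travel":[0,1.57,-5.93],"roll":0},
    {"fingers":0,"travel":[0,1.98,-6.87],"roll":0},
    {"fingers":0,"travel":[0,2.43,-7.79],"roll":0}
  ]
}}

```text
time_s: 48.55
tcp_pos: [0.4219, 0.2606, 0.2163]
ee_rot: [[0.999, 0.053, 0.003], [0.053, -0.999, 0.006], [0.003, -0.006, -1.0]]
wrist_force: [0.5, 6.9, -0.7]
gripper_width: 0.129
```

Next from 20° to 45° (offsets relative to the 20° pose).

Call:
{"op": "arm_command", "data": {
  "rows": [
    {"fingers":0,"travel":[0,0.49,-0.91],"roll":0},
    {"fingers":0,"travel":[0,1.02,-1.78],"roll":0},
    {"fingers":0,"travel":[0,1.59,-2.64],"roll":0},
    {"fingers":0,"travel":[0,2.19,-3.46],"roll":0},
    {"fingers":0,"travel":[0,2.83,-4.26],"roll":0},
    {"fingers":0,"travel":[0,3.51,-5.03],"roll":0},
    {"fingers":0,"travel":[0,4.21,-5.78],"roll":0},
    {"fingers":0,"travel":[0,4.95,-6.48],"roll":0},
    {"fingers":0,"travel":[0,5.72,-7.17],"roll":0},
    {"fingers":0,"travel":[0,6.52,-7.81],"roll":0}
  ]
}}

```text
time_s: 49.55
tcp_pos: [0.4253, 0.1971, 0.2967]
ee_rot: [[0.998, 0.055, 0.006], [0.055, -0.998, 0.011], [0.006, -0.011, -1.0]]
wrist_force: [-6.4, 11.2, 8.7]
gripper_width: 0.124
```

Call:
{"op": "arm_command", "data": {
  "rows": [
    {"fingers":0,"travel":[0,0.82,-0.6],"roll":0},
    {"fingers":0,"travel":[0,1.67,-1.18],"roll":0},
    {"fingers":0,"travel":[0,2.37,-1.61],"roll":0},
    {"fingers":0,"travel":[0,2.37,-1.61],"roll":0},
    {"fingers":0,"travel":[0,2.37,-1.61],"roll":0},
    {"fingers":0,"travel":[0,2.37,-1.61],"roll":0},
    {"fingers":0,"travel":[0,2.37,-1.61],"roll":0},
    {"fingers":0,"travel":[0,2.37,-1.61],"roll":0}
  ]
}}

```text
time_s: 50.35
tcp_pos: [0.4266, 0.1727, 0.3133]
ee_rot: [[0.998, 0.055, 0.006], [0.054, -0.998, 0.009], [0.007, -0.009, -1.0]]
wrist_force: [-5.8, 10.7, 11.5]
gripper_width: 0.13
```

```bash
python3 - <<'E'
from h import *
s=sense();t=np.array(s['tcp_pos']);u=U(t[None],[.4662,.147],3)[0];print(s['time_s'],u.round(1),s['wrist_force'],s['gripper_width'],'tilt',np.arctan2(u[2]+8-115,u[1]+95)-.128)
a,_=save('scene','sc5.png');p,d=save('side','sd5.png');tapes('side',d)
cv2.imwrite('pics/both.png',np.hstack([cv2.imread('pics/sc5.png')[120:370,180:520],cv2.imread('pics/sd5.png')[120:370,160:500]]))
E
```

```text
50.35 [-38.2  27.7 313.3] [-5.78432124 10.66238714 11.545598  ] 0.13000997742943254 tilt 0.9062844049340103
side tape1 0.84 z 17 (array([ 741.1, -215. ]), 49.1, 86.0, 21.9)
side tape1 0.79 z 16 (array([ 838.8, -116.5]), 74.8, 57.9, 32.8)
side tape1 0.61 z 16 (array([805.6,  25.3]), 77.2, 61.5, 6.1)
```

View pics/both.png

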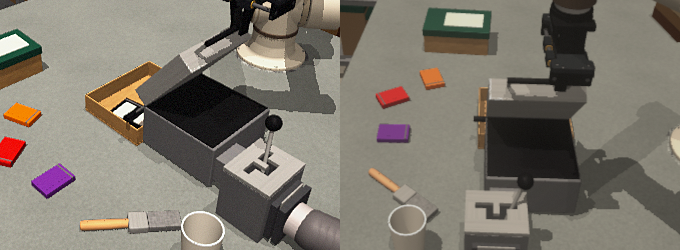

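Call:
{"op": "arm_command", "data": {
  "rows": [
    {"fingers":0,"travel":[0,-1.55,1.01],"roll":0},
    {"fingers":0,"travel":[0,-2.37,1.61],"roll":0},
    {"fingers":0,"travel":[0,-3.94,2.94],"roll":0},
    {"fingers":0,"travel":[0,-5.38,4.39],"roll":0},
    {"fingers":0,"travel":[0,-6.7,5.96],"roll":0},
    {"fingers":0,"travel":[0,-7.87,7.64],"roll":0},
    {"fingers":0,"travel":[0,-8.89,9.42],"roll":0},
    {"fingers":0,"travel":[0,-9.75,11.28],"roll":0},
    {"fingers":0,"travel":[0,-10.44,13.21],"roll":0}
  ]
}}

```text
time_s: 51.4
tcp_pos: [0.4212, 0.2754, 0.1779]
ee_rot: [[0.999, 0.054, 0.003], [0.054, -0.999, 0.003], [0.003, -0.003, -1.0]]
wrist_force: [2.9, 2.2, 0.7]
gripper_width: 0.126
```

Call:
{"op": "arm_command", "data": {
  "rows": [
    {"fingers":0,"travel":[0,-0.29,0.98],"roll":0},
    {"fingers":0,"travel":[0,-0.53,1.98],"roll":0},
    {"fingers":0,"travel":[0,-0.73,2.98],"roll":0},
    {"fingers":0,"travel":[0,-0.88,3.95],"roll":0},
    {"fingers":0,"travel":[0,-0.88,4.0],"roll":0},
    {"fingers":0,"travel":[0,-0.88,4.0],"roll":0}
  ]
}}

```text
time_s: 52.0
tcp_pos: [0.4207, 0.2838, 0.1376]
ee_rot: [[0.999, 0.053, 0.002], [0.053, -0.999, 0.003], [0.002, -0.003, -1.0]]
wrist_force: [3.0, 5.1, -2.6]
gripper_width: 0.127
```

Release gently, rise, and head back to above the lowered lug.

Call:
{"op": "arm_command", "data": {
  "rows": [
    {"fingers":35,"travel":[0,0,0],"roll":0},
    {"fingers":35,"travel":[0,0,0],"roll":0},
    {"fingers":35,"travel":[0,0,0],"roll":0},
    {"fingers":35,"travel":[0,0,0],"roll":0},
    {"fingers":35,"travel":[0,0,-4],"roll":0},
    {"fingers":35,"travel":[0,0,-8],"roll":0},
    {"fingers":35,"travel":[0,0,-12.5],"roll":0},
    {"fingers":35,"travel":[2,3,-12.5],"roll":0},
    {"fingers":35,"travel":[4,7,-12.5],"roll":0},
    {"fingers":35,"travel":[6,11,-12.5],"roll":0}
  ]
}}

```text
time_s: 53.0
tcp_pos: [0.4856, 0.1746, 0.2627]
ee_rot: [[0.999, 0.054, -0.0], [0.054, -0.999, 0.0], [-0.0, -0.0, -1.0]]
wrist_force: [0.9, 0.2, 0.5]
gripper_width: 0.349
```

Call:
{"op": "arm_command", "data": {
  "rows": [
    {"fingers":35,"travel":[2,4,0],"roll":0},
    {"fingers":35,"travel":[4.5,8,0],"roll":0},
    {"fingers":35,"travel":[7,12,0],"roll":0},
    {"fingers":35,"travel":[9.5,16,0],"roll":0},
    {"fingers":35,"travel":[9.7,17.2,0],"roll":0},
    {"fingers":35,"travel":[9.7,17.2,0],"roll":0},
    {"fingers":35,"travel":[9.7,17.2,0],"roll":0}
  ]
}}

```text
time_s: 53.7
tcp_pos: [0.5908, 0.0094, 0.2621]
ee_rot: [[0.999, 0.053, -0.001], [0.053, -0.999, 0.0], [-0.001, -0.0, -1.0]]
wrist_force: [-0.5, 0.4, 0.2]
gripper_width: 0.345
```

```bash
python3 gt.py; python3 boxchk.py; python3 tp.py;python3 - <<'E'
from h import *
p,d=capture('wrist'); C=cloud('wrist',d); C[d==0]=9
Q=U(C,[.4662,.147],3); x,y,z=Q.T
m=(z>105)&(z<135)&(x>104)&(x<140)&(abs(y+145)<20); print(m.sum(),np.percentile(Q[m],[1,50,99],axis=0).round(1))
E
```

```text
53.7 unit [[ 117.2 -144.   262.1]] [-0.45959247  0.39079572  0.15999364] 0.34546610825940577
scene 876 [[-153.4, 115.2], [-129.6, 118.0], [-103.1, 120.5]] slope 0.007
  wall top z 37 158.2
  wall top z 84 158.6
side 1098 [[-156.7, 116.5], [-128.3, 119.9], [-102.8, 123.2]] slope 0.005
  wall top z 21 161.1
  wall top z 42 160.7
53.8 [0.59087919 0.01023996 0.26257431] 0.35098109280761425 [ 0.79427891  0.90705636 -0.32393619]
scene near 152 [[-84.9, -289.2], [6.5, -284.7], [84.5, -281.0]]
scene R 144 [[112.4, -266.1], [116.1, -189.9], [118.9, -122.5]]
scene L 40 [[-120.1, -267.8], [-115.4, -245.2], [-111.7, -223.1]]
side near 227 [[-84.8, -293.6], [1.4, -287.5], [86.2, -282.9]]
side R 46 [[112.8, -266.0], [115.0, -195.0], [116.1, -127.0]]
side L 19 [[-119.5, -267.1], [-116.6, -251.7], [-115.0, -202.0]]
53.9 [0.59106346 0.01040799 0.26274282] [9.98492180e-01 5.48929490e-02 3.62245308e-04]
wrist tape1 0.97 z 16 (array([ 739.3, -216.5]), 54.2, 80.3, 22.9)
wrist tape1 0.73 z 20 (array([523. ,  -8.9]), 88.9, 44.6, 39.0)
wrist tape1 0.68 z 20 (array([530.4, -53.6]), 76.7, 52.4, 11.2)
wrist tape1 0.6 z 16 (array([ 803.5, -130.8]), 24.2, 57.6, 2.8)
wrist tape1 0.57 z 19 (array([454.7, -27.4]), 28.2, 7.8, 3.6)
wrist tape1 0.56 z 16 (array([786.8,  24.1]), 40.7, 52.6, 3.8)
side tape1 0.72 z 16 (array([ 837.6, -115.9]), 76.2, 53.3, 35.7)
side tape1 0.68 z 16 (array([805.3,  25.6]), 78.1, 61.4, 2.1)
side tape1 0.55 z 16 (array([ 739.8, -212.4]), 48.9, 77.9, 20.4)
[0.59142151 0.0097077  0.2625145 ]
327 [[ 104.4 -150.4  112.3]
 [ 117.9 -144.1  123.3]
 [ 129.  -137.7  125.8]]
```

View pics/sceneg.png

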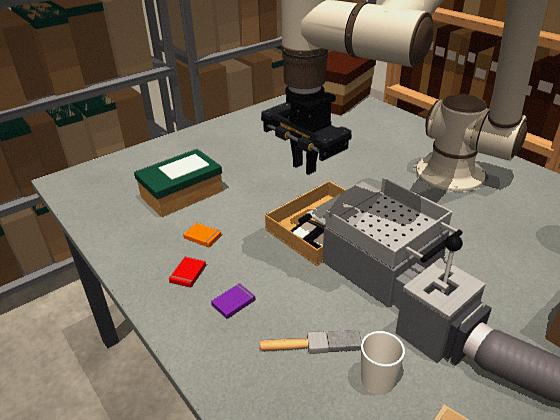

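Call:
{"op": "arm_command", "data": {
  "rows": [
    {"fingers":35,"travel":[0,0,4.5],"roll":0},
    {"fingers":35,"travel":[0,0,9],"roll":0},
    {"fingers":35,"travel":[0,0,13],"roll":0},
    {"fingers":35,"travel":[0,0,15.5],"roll":0},
    {"fingers":35,"travel":[0,0,15.6],"roll":0},
    {"fingers":0,"travel":[0,0,15.6],"roll":0},
    {"fingers":0,"travel":[0,0,15.6],"roll":0},
    {"fingers":0,"travel":[0,0,15.6],"roll":0},
    {"fingers":0,"travel":[0,0,15.6],"roll":0},
    {"fingers":0,"travel":[0,0,15.6],"roll":0}
  ]
}}

```text
time_s: 55.2
tcp_pos: [0.5927, 0.0094, 0.1082]
ee_rot: [[0.999, 0.053, 0.004], [0.053, -0.999, 0.0], [0.004, -0.0, -1.0]]
wrist_force: [-1.0, 0.8, 5.9]
gripper_width: 0.154
```

Call:
{"op": "arm_command", "data": {
  "rows": [
    {"fingers":0,"travel":[0,0,0],"roll":0},
    {"fingers":0,"travel":[0,-0.03,-0.6],"roll":0},
    {"fingers":0,"travel":[0,-0.11,-1.25],"roll":0},
    {"fingers":0,"travel":[0,-0.3,-1.85],"roll":0},
    {"fingers":0,"travel":[0,-0.54,-2.43],"roll":0},
    {"fingers":0,"travel":[0,-0.87,-2.96],"roll":0},
    {"fingers":0,"travel":[0,-1.27,-3.45],"roll":0},
    {"fingers":0,"travel":[0,-1.7,-3.87],"roll":0},
    {"fingers":0,"travel":[0,-2.23,-4.26],"roll":0},
    {"fingers":0,"travel":[0,-2.75,-4.55],"roll":0}
  ]
}}

```text
time_s: 56.2
tcp_pos: [0.5917, 0.0304, 0.1557]
ee_rot: [[0.999, 0.054, 0.002], [0.054, -0.998, -0.011], [0.002, 0.011, -1.0]]
wrist_force: [3.2, -21.6, 13.5]
gripper_width: 0.15
```

Call:
{"op": "arm_command", "data": {
  "rows": [
    {"fingers":0,"travel":[0,-0.62,-0.24],"roll":0},
    {"fingers":0,"travel":[0,-1.22,-0.38],"roll":0},
    {"fingers":0,"travel":[0,-1.85,-0.45],"roll":0},
    {"fingers":0,"travel":[0,-2.0,-0.45],"roll":0},
    {"fingers":0,"travel":[0,-2.0,-0.45],"roll":0}
  ]
}}

```text
time_s: 56.7
tcp_pos: [0.5908, 0.0536, 0.1622]
ee_rot: [[0.998, 0.055, 0.005], [0.055, -0.998, -0.005], [0.005, 0.005, -1.0]]
wrist_force: [-4.0, -8.2, 19.0]
gripper_width: 0.15
```

```bash
cat > gu.py <<'E'
from h import *
s=sense();t=np.array(s['tcp_pos']);print(s['time_s'],'unit',U(t[None],[.4662,.147],3).round(1),s['wrist_force'],s['gripper_width'])
for n in ['scene','side','wrist']:
    p,d=save(n,n+'u.png'); C=cloud(n,d); C[d==0]=9
    Q=U(C,[.4662,.147],3); x,y,z=Q.T
    m=(abs(x)<85)&(y<-85)&(y>-130)&(z>140)&(z<185)
    if m.sum()>10:
        a,b=np.polyfit(z[m],y[m],1); print(n,m.sum(),np.percentile(Q[m],[2,50,98],axis=0).round(1)[:,1:].tolist(),'lean',a.round(3))
E
python3 gu.py
```

```text
56.7 unit [[119.5 -99.8 162.2]] [-4.04988525 -8.22574241 18.95441944] 0.15001663273535415
scene 260 [[-100.1, 140.8], [-96.2, 160.7], [-93.6, 179.2]] lean -0.052
side 1036 [[-103.9, 141.0], [-99.0, 161.7], [-94.6, 180.7]] lean -0.047
wrist 25 [[-98.2, 158.3], [-97.5, 159.7], [-97.5, 176.5]] lean -0.042
```

Call:
{"op": "arm_command", "data": {
  "rows": [
    {"fingers":0,"travel":[0,-0.1,-0.1],"roll":0},
    {"fingers":0,"travel":[0,-0.3,-0.1],"roll":0},
    {"fingers":0,"travel":[0,-0.3,-0.1],"roll":0},
    {"fingers":0,"travel":[0,-0.3,-0.1],"roll":0}
  ]
}}

```text
time_s: 57.25
tcp_pos: [0.5906, 0.0558, 0.1622]
ee_rot: [[0.999, 0.054, 0.005], [0.054, -0.999, -0.006], [0.004, 0.006, -1.0]]
wrist_force: [-0.2, -11.8, 14.5]
gripper_width: 0.149
```

```bash
python3 gu.py
```

```text
57.25 unit [[119.4 -97.6 162.2]] [ -0.23916516 -11.76034063  14.51891186] 0.1493834109520301
scene 251 [[-97.8, 140.9], [-94.3, 161.5], [-92.2, 179.6]] lean -0.018
side 1016 [[-101.5, 140.6], [-97.1, 161.5], [-93.2, 181.1]] lean -0.002
```

Call:
{"op": "arm_command", "data": {
  "rows": [
    {"fingers":0,"travel":[0,0.1,-0.1],"roll":0},
    {"fingers":50,"travel":[0,0.1,-0.1],"roll":0},
    {"fingers":50,"travel":[0,0.1,-0.1],"roll":0},
    {"fingers":50,"travel":[0,0.1,-0.1],"roll":0},
    {"fingers":50,"travel":[0,0.1,-0.1],"roll":0},
    {"fingers":50,"travel":[0,0.1,-0.1],"roll":0},
    {"fingers":50,"travel":[0,0.1,-4],"roll":0},
    {"fingers":50,"travel":[0,0.1,-8],"roll":0},
    {"fingers":50,"travel":[0,0.1,-12],"roll":0},
    {"fingers":50,"travel":[0,4,-14],"roll":0}
  ]
}}

```text
time_s: 58.4
tcp_pos: [0.5925, 0.0224, 0.3013]
ee_rot: [[0.998, 0.059, 0.006], [0.059, -0.998, 0.001], [0.007, -0.001, -1.0]]
wrist_force: [1.9, 0.1, -0.3]
gripper_width: 0.495
```

Call:
{"op": "arm_command", "data": {
  "rows": [
    {"fingers":50,"travel":[-3,3,-1],"roll":0},
    {"fingers":50,"travel":[-6,6,-2],"roll":0},
    {"fingers":50,"travel":[-9,8,-4],"roll":0},
    {"fingers":50,"travel":[-12,10,-6],"roll":0},
    {"fingers":50,"travel":[-14,12,-8],"roll":0},
    {"fingers":50,"travel":[-14,12,-8],"roll":0},
    {"fingers":50,"travel":[-14,12,-8],"roll":0}
  ]
}}

```text
time_s: 59.1
tcp_pos: [0.4574, -0.1074, 0.3775]
ee_rot: [[0.999, 0.052, 0.001], [0.052, -0.999, 0.001], [0.001, -0.001, -1.0]]
wrist_force: [-0.4, -0.1, -0.9]
gripper_width: 0.498
```

```bash
python3 gu.py; python3 gt.py|grep wall; python3 boxchk.py; python3 kn.py; python3 - <<'E'
from h import *
p,d=save('wrist','wfin.png');tapes('wrist',d)
E
```

```text
59.1 unit [[ -22.1 -253.6  377.5]] [-0.40453808 -0.09822835 -0.88030895] 0.49763143914373154
scene 710 [[-97.5, 141.1], [-94.3, 161.3], [-92.1, 179.1]] lean -0.017
side 1038 [[-101.4, 140.9], [-97.4, 162.1], [-93.5, 181.0]] lean -0.005
wrist 2216 [[-100.3, 141.0], [-99.6, 166.4], [-96.0, 180.5]] lean 0.038
  wall top z 41 159.3
  wall top z 84 158.7
  wall top z 21 161.4
  wall top z 45 161.1
59.35 [ 0.4579213  -0.10691368  0.37605928] 0.4975656343583898 [-0.05288924  0.68390944 -0.95802665]
scene near 149 [[-83.5, -288.8], [7.2, -284.8], [85.3, -281.9]]
scene R 136 [[112.8, -265.0], [116.3, -188.7], [119.0, -124.1]]
scene L 34 [[-121.3, -266.6], [-115.9, -248.1], [-111.6, -155.7]]
side near 230 [[-86.6, -293.5], [-1.4, -287.8], [86.2, -282.7]]
side R 44 [[112.8, -264.3], [115.0, -199.5], [116.1, -127.0]]
59.45 [ 0.45789833 -0.10707331  0.3764514 ] unit [[ -21.6 -253.3  376.5]] [ 0.99855141  0.05377177 -0.0019159 ] [-0.34194483 -0.26840394 -0.06689264] 0.49955528017754 86.38192630583413
scene 229 [ 28.  176.7 188.9] 0.98
side 225 [ 28.  173.8 190.2] 1.0
wrist no
wrist tape1 0.88 z 16 (array([ 709.4, -213.2]), 17.6, 57.7, 3.5)
wrist tape1 0.79 z 20 (array([510.2,   3.4]), 78.2, 54.8, 11.4)
wrist tape1 0.67 z 20 (array([425.6, -48.6]), 51.8, 77.2, 78.9)
wrist tape1 0.66 z 20 (array([528.9, -54.5]), 76.1, 53.9, 11.3)
```

View pics/wfin.png

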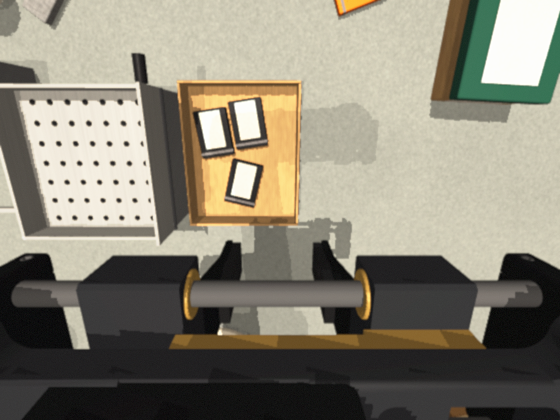

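```bash
python3 -c "
from station import *
print(finish_job(), sense()['time_s'])"
```

```text
the job is handed in; nothing more can be done
the job is handed in; nothing more can be done
```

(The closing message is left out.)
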